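# Index the dial and empty the reject cup through the bin's flap

## Robot

A 7-joint arm with a two-finger parallel gripper is mounted at the origin on the work surface. World frame = base frame: x ahead of the robot, y to its left, z up, the work surface at z = 0. Lengths are in m, angles in rad, forces in N, time in s.
With the tool pointing down it reaches from about 0.4 to 0.85 m from the base axis. Payload 10.4 kg.
Tool frame: the origin (TCP) lies midway between the tips of the shut fingers; the grasp point (between the pads) lies 19 mm behind it; z points along the fingers, y is the direction in which the jaws open and shut (so a half turn about z gives the same grasp; the last joint's range is limited). The gripper opens to 85 mm and grips with 20 to 120 N. Pads are 22 mm wide; open, the fingers measure 114 mm over their backs; the gripper's body (76 mm by 85 mm) begins 54 mm behind the grasp point. The pads swing forward as they close: fully open they stand 13 mm farther back than shut.
Start: joints at [-1.186, 0.332, -0.065, 1.46, 0.022, 1.35, -0.088], TCP at [0.248, 0.574, 0.231] pointing down, gripper open.
Joint ranges: [-2.6, 2.6], [-0.5, 2.12], [-1.47, 1.34], [0.16, 2.42], [-1.27, 4.41], [0.06, 2.06], [-2.6, 2.6]. Speed limits (rad/s): [2.22, 2.22, 2.79, 2.79, 3.14, 3.14, 3.14].

## Interface

Orientations are given as a unit quaternion [x, y, z, w].
In Python, from workcell import manip, viewer gives the robot as it stands.
- The arm moves only by the tool move_arm, never from a script. Its argument "deltas" is a list of rows, each a list of 7 numbers: the shift along the tool's x, y, z in m, then the turn, a rotation vector about the tool's x, y, z in degrees, then the opening, from -1 (shut) to 1 (fully open). In form: [[dx, dy, dz, wx, wy, wz, gripper], ...]. A call has 1 to 10 rows; each row shifts and turns the commanded pose from where the row before left it, along the tool's axes as they then stand; what a row does not reach is not made up. A row lasts 1/8 s, in which the tool goes at most 62.5 mm and 10.7 degrees, less where a joint would pass 70% of its speed; a pose out of reach is approached as far as the arm can. A call with a gripper value outside its range is refused whole. The fingers move at their own pace and stop on an object; "force" is the grip in N (left out, the last holds). Time passes only in rows, so rows that do not move let the fingers close. It gives the time, the measured TCP pose, the force and the opening at its end, in the units of the state.
- manip.get_obs(): the state, without advancing time (a new reading comes with each control period).
- viewer.camera(name): name is "scene" or "top"; returns (picture, depth): 400x640x3 uint8, red, green, blue; 400x640 float32, m along the optical axis (not along the pixel's ray), 0 where there is no reading.
- viewer.calibration(name): a dict with "fx", "fy", "cx", "cy" (pixels), "R" (3x3) and "t" (3): a world point X has camera coordinates R X + t. Camera axes: x right, y down, z forward; pixel columns grow to the right and rows downward; lengths in m; the calibration is good to about 2 mm. A picture is of the moment at which its call begins. calibration takes no time and is no camera call.
- manip.hand_in(): hands the job in, once; it reports no verdict.
The state is a dict: "clock": time; "joint_pos": joint angles; "joint_velocities": joint speeds; "tau": joint torques, N m; "position": TCP position; "ee_rot": TCP orientation; "ft_force": force on the tool from outside, world axes, zero at the start; "torque": the same for the moment, N m; "grip_width": opening from 0.0 (shut) to 1.0 (fully open).
Only numpy, scipy, OpenCV 4.12 (cv2) and the standard library are available. Lean on these libraries where they do the work, as an engineer would, in place of code of your own. Each camera call takes 0.05 s, during which the arm holds its last target.

## Task

Push the round index table exactly one position anticlockwise (seen from above) until it clicks to rest in its next detent, so that the aluminium pouring cup standing on it comes out from under the clear guard. Then lift the cup by its black handle, press the bin's sloping flap inward with the cup's pouring lip and tip all three steel balls through into the bin, and finally stand the empty cup upright on the middle of the rubber pad it was lifted from. Let go of it, leave the flap shut, and do not bump the upright mast or shift the jar or the bottle.

Things in the scene. Friction and masses are not known exactly. Their poses are not given: they have to be found in the camera images.
- indexer: Index table, fixed to the bench; origin on its vertical turning axis at bench height, z up; its -x axis points out of the guard's open side (roughly to the robot). Aluminium dial 380 mm across, top 40 mm above the bench, with six rubber pads (74 mm across, 2 mm thick, centres 80 mm from the axis); in a detent they lie at 0, 60, ... 300 deg anticlockwise from the indexer's +x.
- push_pin (a point): Top of one of six upright steel push pins on the dial (14 mm across, tops 135 mm above the bench, 175 mm from the axis, bare above the dial, at 30, 90, ... 330 deg in a detent): the one at 150 deg at the start; it turns with the dial. Push a pin sideways to turn the dial. Steel bearing housings 42 mm high are screwed on the dial at 0 and 300 deg.
- guard_edge (a point): Middle of the open edge of the clear guard plate, at its top, 148 mm above the bench (plate 5 mm thick); axes as the indexer's. From this point the plate spans x 0 to 70 mm with y -125 to 125, and x 70 to 130 with y -80 to 80. It stands on a 28 mm column on the turning axis, whose cap reaches 154 mm. The pins pass outside it.
- dial (a joint): Turn of the dial, rad, about 0 at the start, growing anticlockwise seen from above; spring detents every 1.047 rad (60 deg): it needs up to about 0.5 N m (3 N at a pin) to leave one, and past half-way it is drawn into the next.
- unload (a point): Fixed point of the index table: pad place on the guard's open side (180 deg), 42 mm above the bench, at the top of a pad. Axes as the indexer's. At the start the cup stands on the pad at 120 deg with its handle under the guard; the next position brings that pad here.
- cup_grip (a point): Grasp point on the pouring cup's black handle. The handle is an upright block 16 mm thick (along the cup's y), 30 mm long (along the cup's x), its top 90 mm above the cup's underside; this point is at its middle, 74 mm above the underside; the fingers may close on its flat sides upright or pitched by 20 deg. Cup's x axis points from the cup to the handle, so the pouring lip is on the -x side; z up out of the cup.
- cup_base (a point): Centre of the pouring cup's underside, same axes; the handle's middle is 43 mm away in +x. Loose aluminium cup, about 0.16 kg, open above: floor 50 x 62 mm (x -22 to 28), rear and side walls 40 to 45 mm high, 3 mm sheet; the front wall slopes outward, 20 deg above level, up to the lip. Balls stay in while it is carried level; tip it 32 to 45 deg, lip down, to roll them off.
- cup_lip (a point): Middle of the pouring lip's edge (62 mm wide, with side cheeks about 13 mm higher): 82 mm ahead (-x) of cup_base and 22 mm above the underside, same axes.
- ball0: Steel ball 16 mm across, 17 g, origin at its centre; starts in the cup.
- ball1: As ball0.
- ball2: As ball0.
- bin: Grey sheet-steel reject bin, fixed; origin on the bench, z up, with its sloping port on the +x side (away from the robot). It spans x -100 to 60 mm, y -70 to 70 mm; flat closed top 140 mm above the bench for x -100 to 0 mm; from there the port slopes down at 45 deg to the front edge at x 60 mm, 80 mm above the bench.
- bin_port (a point): Middle of the flap's hinge at the lower edge of the bin's port: 57 mm in +x from the bin's origin, 79 mm above the bench, axes as the bin's. The hinge runs along y.
- flap (a joint): Flap of the bin, rad: 0 shut (sloping up at 45 deg towards the bin's -x), growing as it swings inward and down; 0.785 is level; stop at 1.5. Steel plate 126 mm wide and 84 mm long from the hinge. A light spring shuts it (about 0.1 N m open); it cannot swing outward.
- mast: Fixed upright aluminium mast with a black sensor head, 50 x 50 mm at most, 336 mm high, between index table and bin; origin at its foot.
- jar: Bystander: closed jar, 56 mm across, 85 mm high, origin at its underside.
- bottle: Bystander: closed bottle, 60 mm across, 170 mm high, origin at its underside.
Mind the look-alikes: they are no part of the job. Several things look just like the bin: the one meant starts farthest from the robot's base.

How it is judged:
On the way, in this order (a step that is already met when the one before it is completed fails the run):
1. the dial rests one detent on, with the cup standing upright on its pad at the guard's open side (value of joint dial between 0.96 and 1.13 rad and velocity of joint dial between -0.1 and 0.1 rad/s and horizontal distance between cup_base and unload below 0.025 m and angle between cup_base's own z axis and vertical below 0.12 rad and z of cup_base in the frame of unload below 0.006 m), for 0.2 s.
2. the cup presses the bin's flap open (by 0.4 rad or more) (contact force between cup and flap above 0.2 N and value of joint flap above 0.4 rad), for 0.05 s.
At the end, for the whole second after the job is handed in: The dial is at rest one detent on (joint 0.96 to 1.13 rad); the empty cup stands upright (within 0.12 rad) and still on its pad, its base centre within 25 mm of the pad's centre; all three balls are inside the bin; the flap is shut (under 0.12 rad) (all of step 1 and x of ball0 in the frame of bin between -0.1 and 0.06 m and y of ball0 in the frame of bin between -0.07 and 0.07 m and z of ball0 in the frame of bin between 0 and 0.075 m and x of ball1 in the frame of bin between -0.1 and 0.06 m and y of ball1 in the frame of bin between -0.07 and 0.07 m and z of ball1 in the frame of bin between 0 and 0.075 m and x of ball2 in the frame of bin between -0.1 and 0.06 m and y of ball2 in the frame of bin between -0.07 and 0.07 m and z of ball2 in the frame of bin between 0 and 0.075 m and value of joint flap between -0.1 and 0.12 rad and linear speed of cup below 0.02 m/s); the robot touches nothing.
It fails at once if the dial is turned the wrong way or well past the next position (value of joint dial below -0.4 rad or value of joint dial above 1.5 rad).
It fails at once if the mast is bumped (over 3 N) (contact force between any of the arm, the fingers, cup and mast above 3 N).
It fails at once if a bystander is shifted by more than 30 mm (distance of any of jar, bottle from where it was at the start of the episode above 0.03 m).
It also fails if it takes over 72 s, if anything falls off the work surface, if the arm or the gripper's body presses on something with over 40 N, if the wrist force passes 120 N, or if a joint passes its speed limit or range.

## Working session

There is one attempt and no reset: what is moved stays moved. The work goes in short steps, Python scripts to look and compute and a tool call to move; the robot and the scene stay as the last step left them, time stands still between calls to the robot, and variables do not carry over. Pictures are saved under pics/ and viewed, and the job is handed in when it is done.

Besides the shell and the picture viewer there is one more tool, called after ">>>" as a command line: name --pt "numbers of a row" for each row, then --argument value for the rest. move_arm: Moves the arm, as the interface text tells. Its arguments: {"type":"object","properties":{"deltas":{"type":"array"},"force":{"type":"number"}},"required":["deltas"]}

```bash
mkdir -p pics; ls
python3 - <<'E'
from workcell import manip, viewer
import cv2, numpy as np
for n in ["scene","top"]:
    im,d=viewer.camera(n); cv2.imwrite(f"pics/{n}0.png",im[:,:,::-1]); np.savez(f"{n}0.npz",im=im,d=d)
    c=viewer.calibration(n); print(n,c)
o=manip.get_obs(); print(o)
E
```

```text
pics
scene {'fx': 390.3875186398219, 'fy': 390.3875186398219, 'cx': 329.077986765894, 'cy': 201.75964483408188, 'R': array([[-0.09540749,  0.99540969,  0.00754773],
       [ 0.5613747 ,  0.06006481, -0.8253791 ],
       [-0.8220437 , -0.07451024, -0.56452845]]), 't': array([-0.03103121, -0.18505029,  1.65360212])}
top {'fx': 511.46133351644534, 'fy': 511.46133351644534, 'cx': 323.16386305820544, 'cy': 197.78276361340625, 'R': array([[-0.00912963, -0.99980025,  0.01777922],
       [-0.99194584,  0.00680875, -0.12647962],
       [ 0.1263333 , -0.01879074, -0.99180986]]), 't': array([0.07713304, 0.51416743, 1.33573664])}
{'clock': 0.1, 'joint_pos': array([-1.18560542,  0.33280653, -0.06468175,  1.46085385,  0.0215681 ,
        1.34990502, -0.08850556]), 'joint_velocities': array([-3.30890273e-04,  7.01653943e-04,  7.11662095e-04, -1.98816944e-03,
        4.92673342e-05,  2.76886680e-03, -1.46259208e-03]), 'tau': array([ 1.91613100e-03, -6.26738191e+01,  4.95946733e-02, -3.92430675e+01,
        1.63502013e-02,  6.88773245e-03, -4.66489678e-05]), 'position': array([0.24773348, 0.57343865, 0.23059844]), 'ee_rot': array([ 2.02490804e-01,  9.79283955e-01, -6.29407896e-04, -1.13343416e-04]), 'ft_force': array([-0.04372891,  0.48177112, -0.14555222]), 'torque': array([-0.04179151,  0.01984997,  0.01792155]), 'grip_width': 0.9967325068619783}
```

View pics/scene0.png

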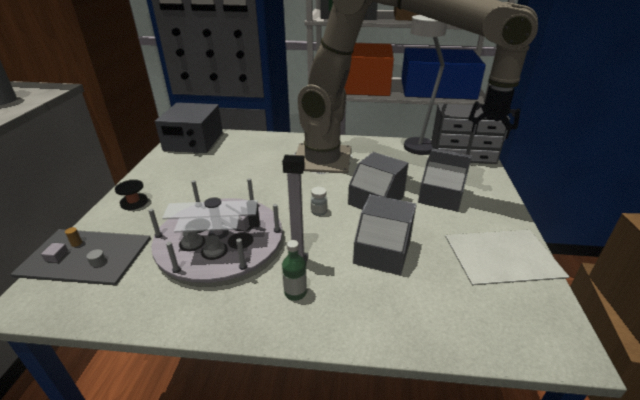

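View pics/top0.png

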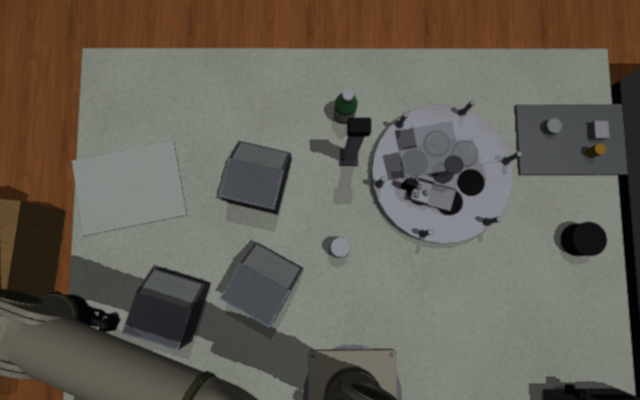

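```bash
cat > h.py <<'E'
import numpy as np, cv2
from workcell import manip, viewer
def crop(im,x0,y0,x1,y1,s,fn):
    c=cv2.resize(im[y0:y1,x0:x1],None,fx=s,fy=s,interpolation=cv2.INTER_CUBIC)
    c=np.clip(c.astype(float)*1.6,0,255).astype(np.uint8)
    cv2.imwrite(fn,c[:,:,::-1])
def ray(n,u,v,z):
    "world point on pixel ray at height z"
    c=viewer.calibration(n); R=c["R"];t=c["t"]
    o=-R.T@t; d=R.T@np.array([(u-c["cx"])/c["fx"],(v-c["cy"])/c["fy"],1])
    return o+d*(z-o[2])/d[2]
def proj(n,X):
    c=viewer.calibration(n); p=(np.atleast_2d(X)@c["R"].T)+c["t"]
    return np.c_[p[:,0]/p[:,2]*c["fx"]+c["cx"],p[:,1]/p[:,2]*c["fy"]+c["cy"]]
def cloud(n,d):
    c=viewer.calibration(n); v,u=np.mgrid[:400,:640]
    p=np.stack([(u-c["cx"])/c["fx"]*d,(v-c["cy"])/c["fy"]*d,d],-1)
    return (p-c["t"])@c["R"]
E
python3 - <<'E'
from h import *
t=np.load("top0.npz")["im"]; s=np.load("scene0.npz")["im"]
crop(t,360,90,530,250,4.5,"pics/c1.png")
crop(t,200,110,380,280,4,"pics/c2.png")
crop(s,140,140,340,300,4,"pics/c3.png")
crop(s,330,140,490,280,4,"pics/c4.png")
P=cloud("top",np.load("top0.npz")["d"])
for u,v in [(257,195),(262,300),(168,320),(257,155),(345,105),(340,247),(358,127),(430,193)]: print(u,v,P[v,u].round(3),np.hypot(*P[v,u,:2]).round(3))
E
```

```text
257 195 [0.509 0.237 0.141] 0.562
262 300 [0.256 0.223 0.144] 0.339
168 320 [0.211 0.446 0.143] 0.493
257 155 [0.615 0.241 0.115] 0.66
345 105 [0.742 0.017 0.123] 0.742
340 247 [0.382 0.033 0.088] 0.383
358 127 [0.627 0.004 0.334] 0.627
430 193 [ 0.524 -0.212  0.041] 0.566
```

View pics/c1.png

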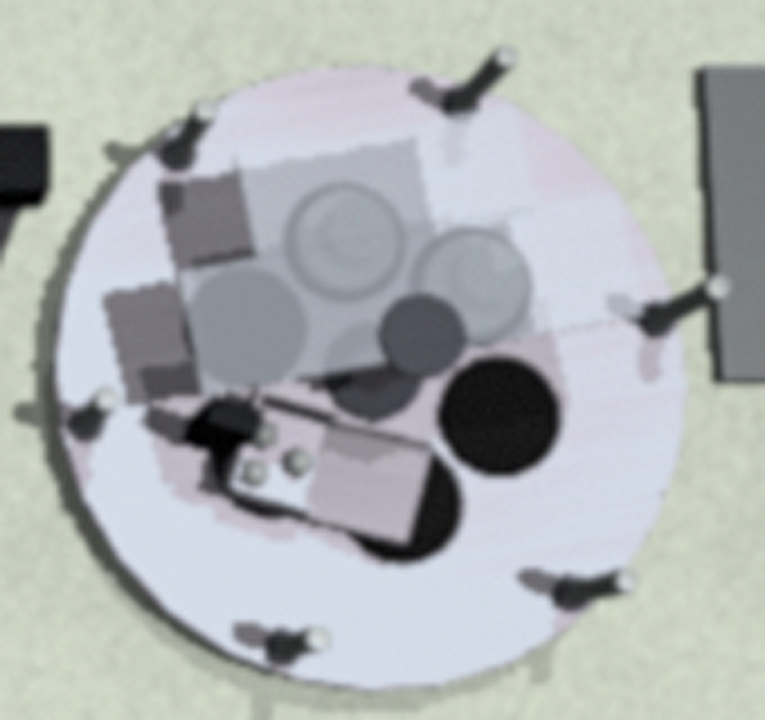

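View pics/c2.png

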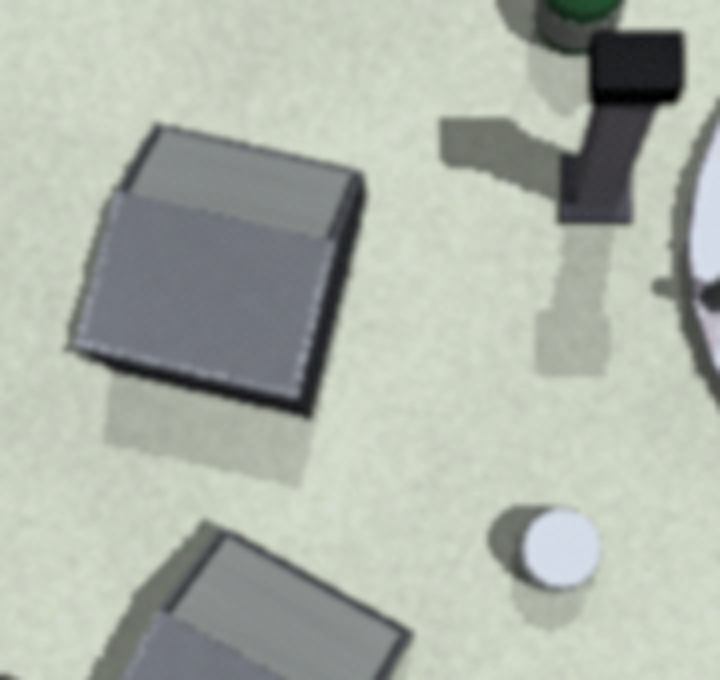

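View pics/c3.png

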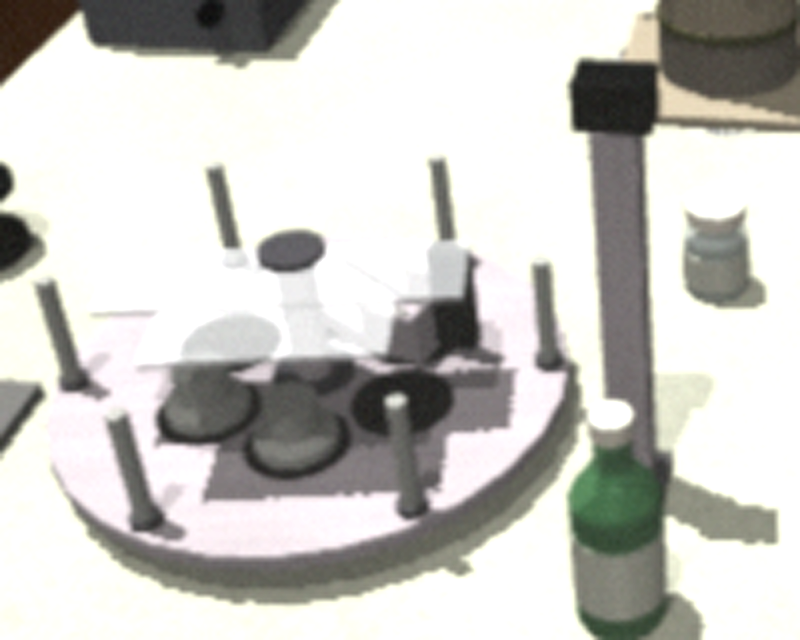

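View pics/c4.png

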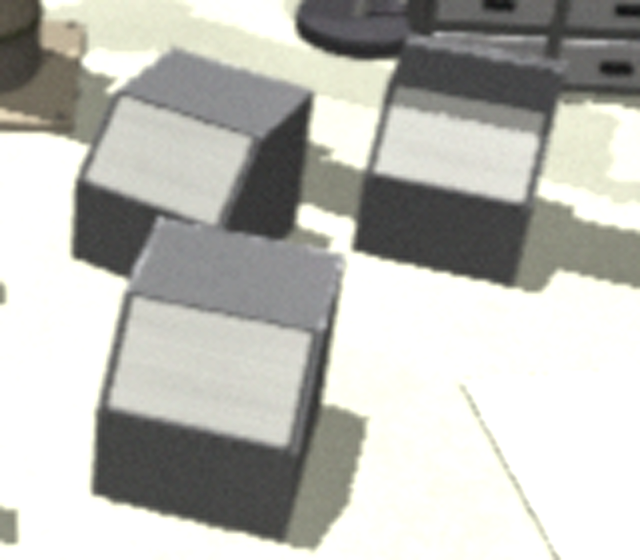

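Run:
```python
from h import *
from scipy.optimize import least_squares
px=np.array([(203,112),(505,58),(718,287),(626,582),(317,640),(104,400)])/4.5+[360,90]-0.4
W=np.array([ray("top",u,v,.135) for u,v in px])[:,:2]
ang=np.radians
# order clockwise in image? image right=-y, up=+x ; compute
def model(p,k):
    a=p[2]+np.radians(30+60*k); return np.c_[p[0]+.175*np.cos(a),p[1]+.175*np.sin(a)]
c=W.mean(0); a=np.degrees(np.arctan2(*(W-c).T[::-1])); print(c,a.round(1),np.hypot(*(W-c).T).round(4))
phi=np.degrees(np.angle(np.mean(np.exp(6j*np.radians(a-30)))))/6; print("phi",phi,"mod 60")
# bin
bpx=np.array([(75,348),(302,398),(115,192),(335,238),(158,126),(362,177)])/4.+[200,110]-0.4
z=[.14,.14,.14,.14,.08,.08]
B=np.array([ray("top",*q,zz) for q,zz in zip(bpx,z)])
print(B.round(4))
L=np.array([(-.1,.07),(-.1,-.07),(0,.07),(0,-.07),(.06,.07),(.06,-.07)])
f=lambda p:(np.c_[p[0]+np.cos(p[2])*L[:,0]-np.sin(p[2])*L[:,1],p[1]+np.sin(p[2])*L[:,0]+np.cos(p[2])*L[:,1]]-B[:,:2]).ravel()
r=least_squares(f,[.5,.24,0]); print("bin",r.x,np.degrees(r.x[2]),r.fun.reshape(-1,2).round(4))
# scene pixel guess of pins
s=np.array([(438,163),(215,172),(45,285),(117,415),(396,402),(541,268)])/4.+[140,140]-.4
Ws=np.array([ray("scene",u,v,.135) for u,v in s])[:,:2]; print(Ws.round(4)); print(W.round(4)); print(Ws.mean(0))
```

```text
[ 0.57958419 -0.24630302] [  40.3  -19.9  -79.7 -139.9  160.2  100. ] [0.1746 0.1743 0.1758 0.1747 0.1745 0.1753]
phi 10.161945286408194 mod 60
[[0.5057 0.3322 0.14  ]
 [0.4739 0.1931 0.14  ]
 [0.603  0.3091 0.14  ]
 [0.5733 0.173  0.14  ]
 [0.6592 0.2919 0.08  ]
 [0.6246 0.159  0.08  ]]
bin [ 0.58623752  0.2399448  -0.23414338] -13.415427305994 [[-0.0005 -0.0009]
 [-0.0011  0.002 ]
 [-0.0005 -0.0011]
 [-0.0033 -0.0011]
 [ 0.0016  0.0022]
 [ 0.0038 -0.0011]]
[[ 0.4267 -0.1842]
 [ 0.4588 -0.3543]
 [ 0.6182 -0.4152]
 [ 0.7477 -0.3045]
 [ 0.717  -0.1335]
 [ 0.5607 -0.0727]]
[[ 0.7127 -0.1334]
 [ 0.7435 -0.3056]
 [ 0.6109 -0.4193]
 [ 0.4459 -0.3588]
 [ 0.4155 -0.1872]
 [ 0.549  -0.0737]]
[ 0.58817196 -0.24406378]
```

Run:
```python
from h import *
from scipy.optimize import least_squares
for n in ["top","scene"]:
    P=cloud(n,np.load(n+"0.npz")["d"])
    m=(abs(P[...,2]-.04)<.012)&(np.hypot(P[...,0]-.58,P[...,1]+.246)<.24)
    Q=P[m]; print(n,"dial z med",np.median(Q[:,2]),len(Q))
    mb=(abs(P[...,2])<.02)&(np.hypot(P[...,0]-.58,P[...,1])<.15); print("bench z",np.median(P[mb][:,2]))
    # extents by angle: outermost points
    c=np.array([.58,-.246])
    a=np.arctan2(Q[:,1]-c[1],Q[:,0]-c[0]); r=np.hypot(*(Q[:,:2]-c).T)
    pts=[]
    for k in range(72):
        s=(a>-np.pi+k*np.pi/36)&(a<-np.pi+(k+1)*np.pi/36)
        if s.sum()>3:
            i=np.where(s)[0][np.argmax(r[s])]
            if abs(r[i]-.19)<.03: pts.append(Q[i,:2])
    pts=np.array(pts)
    f=least_squares(lambda p:np.hypot(*(pts-p[:2]).T)-p[2],[.58,-.246,.19],loss="soft_l1",f_scale=.002); print(" circle",f.x.round(4),len(pts))
    b=(abs(P[...,2]-.14)<.008)&(np.hypot(P[...,0]-.54,P[...,1]-.25)<.11)
    r=cv2.minAreaRect((P[b][:,:2]*1000).astype(np.float32)); print(" bin top",r, P[b][:,2].mean())
    b=(P[...,2]>.3)&(np.hypot(P[...,0]-.63,P[...,1])<.08); print(" head",P[b].min(0),P[b].max(0))
    cp=(abs(P[...,2]-.154)<.006)&(np.hypot(P[...,0]-.58,P[...,1]+.246)<.06); print(" cap", P[cp].mean(0),cp.sum())
s=np.array([(128,292),(318,328),(160,220),(343,262),(103,407),(290,448)])/4.+[330,140]-.4
for q,z in zip(s,[.14]*4+[.08]*2): print(ray("scene",*q,z).round(4))
# guard edge, mast foot
for q in [(200,395),(385,358)]:
    q=np.array(q)/4.5+[360,90]-.4; print("edge",ray("top",*q,.148))
for q in [(422,335)]:
    q=np.array(q)/4.5+[360,90]-.4; print("cap",ray("top",*q,.154))
for q in [(440,190),(435,232),(545,432),(262,432),(297,461),(255,472)]: pass
for nm,q,z in [("lipL",(432,448),.064),("lipR",(408,545),.064),("handle",(228,425),.132),("pad180",(405,510),.042)]:
    q=np.array(q)/4.5+[360,90]-.4; print(nm,ray("top",*q,z).round(4))
```

```text
top dial z med 0.039793845293848835 9726
bench z -8.656871765824562e-05
 circle [ 0.5814 -0.248   0.189 ] 71
 bin top ((544.8739013671875, 250.82284545898438), (140.9823760986328, 111.63275146484375), 76.12902069091797) 0.13990851041826555
 head [ 0.61434048 -0.02483425  0.30336342] [0.64967484 0.02534653 0.34099747]
 cap [ 0.5934314  -0.24315382  0.15148184] 632
scene dial z med 0.04073589056872388 5257
bench z 0.0005324950714311592
 circle [ 0.582  -0.2455  0.189 ] 58
 bin top ((542.3140869140625, 252.52410888671875), (139.9685821533203, 113.3416748046875), 76.33935546875) 0.13964091738617573
 head [ 0.61498934 -0.02221633  0.3002905 ] [0.6521194  0.0275396  0.33832377]
 cap [ 0.59793748 -0.24442903  0.15083131] 425
[0.5707 0.1762 0.14  ]
[0.5987 0.3057 0.14  ]
[0.4762 0.1976 0.14  ]
[0.5174 0.3294 0.14  ]
[0.6253 0.1637 0.08  ]
[0.6547 0.2904 0.08  ]
edge [ 0.54931987 -0.12463613  0.148     ]
edge [ 0.56929814 -0.22723459  0.148     ]
cap [ 0.58087168 -0.24652523  0.154     ]
lipL [ 0.5312 -0.2748  0.064 ]
lipR [ 0.4743 -0.2584  0.064 ]
handle [ 0.5351 -0.1426  0.132 ]
pad180 [ 0.4974 -0.2634  0.042 ]
```

```bash
cat >> h.py <<'E'
from scipy.spatial.transform import Rotation as Ro
def Rt(psi,th): return Ro.from_euler('z',psi,degrees=True)*Ro.from_euler('y',-th,degrees=True)*Ro.from_matrix(np.diag([-1,1,-1]))
def decode(o):
    C=(Ro.from_quat(o["ee_rot"])*Ro.from_matrix(np.diag([-1,1,-1]))).as_matrix()
    return np.degrees(np.arctan2(-C[0,1],C[1,1])), np.degrees(np.arcsin(C[2,0])), np.degrees(np.arcsin(C[2,1]))
def plan(segs,g,smooth=False):
    """segs: (pos,psi,th,n). from measured pose. prints rows"""
    o=manip.get_obs(); p=o["position"].copy(); R=Ro.from_quat(o["ee_rot"])
    psi,th,_=decode(o); psi0=psi; 
    p0=p.copy(); th0=th
    # unwrap psi to nearest of first target
    psi0+=360*round((segs[0][1]-psi0)/360)
    k=0
    for pos,ps,t,n in segs:
        pos=np.array(pos,float)
        for i in range(1,n+1):
            s=i/n
            if smooth: s=s*s*(3-2*s)
            P=p0+s*(pos-p0); Rg=Rt(psi0+s*(ps-psi0),th0+s*(t-th0))
            d=R.inv().apply(P-p).round(4); w=(R.inv()*Rg).as_rotvec(degrees=True).round(1)
            p=p+R.apply(d); R=R*Ro.from_rotvec(w,degrees=True)
            print([float(x) for x in d]+[float(x) for x in w]+[g],",", "" if np.linalg.norm(d)<.0625 and np.linalg.norm(w)<10.7 else "TOO FAST")
        p0,psi0,th0=pos,ps,t; print("--")
def st():
    o=manip.get_obs(); print("t",round(o["clock"],2),"pos",o["position"].round(4),"psi,th,roll",np.round(decode(o),2),"q",o["joint_pos"].round(2),"F",o["ft_force"].round(1),"g",round(o["grip_width"],3))
E
python3 - <<'E'
from h import *
st()
plan([((.43,.22,.25),-111,0,9),((.4163,-.1877,.25),-199.8,0,10)],-0.06)
E
```

```text
t 0.1 pos [0.2477 0.5734 0.2306] psi,th,roll [-23.37   0.    -0.07] q [-1.19  0.33 -0.06  1.46  0.02  1.35 -0.09] F [-0.   0.5 -0.1] g 0.997
[-0.0342, -0.028, -0.0021, -0.1, 0.0, 9.7, -0.06] , 
[-0.0384, -0.0219, -0.0022, 0.0, 0.0, 9.8, -0.06] , 
[-0.0415, -0.015, -0.0021, 0.0, -0.0, 9.7, -0.06] , 
[-0.0435, -0.0078, -0.0022, 0.0, -0.0, 9.7, -0.06] , 
[-0.0442, -0.0003, -0.0022, 0.0, -0.0, 9.8, -0.06] , 
[-0.0436, 0.0071, -0.0021, 0.0, -0.0, 9.7, -0.06] , 
[-0.0418, 0.0145, -0.0022, 0.0, -0.0, 9.8, -0.06] , 
[-0.0387, 0.0213, -0.0022, 0.0, -0.0, 9.7, -0.06] , 
[-0.0345, 0.0275, -0.0021, 0.0, -0.0, 9.7, -0.06] , 
--
[-0.0386, 0.0133, -0.0, 0.0, -0.0, 8.9, -0.06] , 
[-0.036, 0.0191, -0.0, 0.0, -0.0, 8.9, -0.06] , 
[-0.0327, 0.0245, -0.0001, 0.0, -0.0, 8.9, -0.06] , 
[-0.0284, 0.0292, 0.0, -0.0, -0.0, 8.9, -0.06] , 
[-0.0236, 0.0333, 0.0, -0.0, -0.0, 8.8, -0.06] , 
[-0.0183, 0.0365, -0.0, -0.0, -0.0, 8.9, -0.06] , 
[-0.0124, 0.0388, -0.0, -0.0, -0.0, 8.9, -0.06] , 
[-0.0062, 0.0404, -0.0, -0.0, -0.0, 8.9, -0.06] , 
[0.0001, 0.0407, -0.0001, -0.0, -0.0, 8.9, -0.06] , 
[0.0064, 0.0403, 0.0, -0.0, -0.0, 8.8, -0.06] , 
--
```

>>> move_arm --pt "-0.034 -0.028 -0.002 0 0 9.7 -0.06" --pt "-0.038 -0.022 -0.002 0 0 9.8 -0.06" --pt "-0.0415 -0.015 -0.002 0 0 9.7 -0.06" --pt "-0.0435 -0.008 -0.002 0 0 9.7 -0.06" --pt "-0.044 0 -0.002 0 0 9.8 -0.06" --pt "-0.0435 0.007 -0.002 0 0 9.7 -0.06" --pt "-0.042 0.0145 -0.002 0 0 9.8 -0.06" --pt "-0.0385 0.0215 -0.002 0 0 9.7 -0.06" --pt "-0.0345 0.0275 -0.002 0 0 9.7 -0.06" --force 60

```text
clock: 1.23
position: [0.43, 0.2194, 0.2492]
ee_rot: [0.826, 0.564, -0.0, -0.0]
ft_force: [0.6, -0.2, -0.1]
grip_width: 0.471
```

>>> move_arm --pt "-0.0385 0.0135 0 0 0 8.9 -0.06" --pt "-0.036 0.019 0 0 0 8.9 -0.06" --pt "-0.0325 0.0245 0 0 0 8.9 -0.06" --pt "-0.0285 0.029 0 0 0 8.9 -0.06" --pt "-0.0235 0.0335 0 0 0 8.8 -0.06" --pt "-0.0185 0.0365 0 0 0 8.9 -0.06" --pt "-0.0125 0.039 0 0 0 8.9 -0.06" --pt "-0.006 0.0405 0 0 0 8.9 -0.06" --pt "0 0.0405 0 0 0 8.9 -0.06" --pt "0.0065 0.0405 0 0 0 8.8 -0.06"

```text
clock: 2.48
position: [0.4158, -0.1883, 0.2492]
ee_rot: [0.985, -0.174, 0.0, -0.0]
ft_force: [0.9, 0.6, -0.3]
grip_width: 0.471
```

Run:
```python
from h import *
st()
plan([((.4163,-.1877,.25),-199.8,0,2),((.4163,-.1877,.097),-199.8,0,4)],-0.06)
```

```text
t 2.48 pos [ 0.4158 -0.1883  0.2492] psi,th,roll [ 1.5995e+02  0.0000e+00 -2.0000e-02] q [-0.4  -0.11  0.69  1.89  0.07  1.34 -1.65] F [ 0.9  0.6 -0.3] g 0.471
[0.0002, -0.0004, -0.0004, -0.0, 0.0, -0.1, -0.06] , 
[0.0001, -0.0003, -0.0004, -0.0, 0.0, -0.2, -0.06] , 
--
[0.0, -0.0, 0.0382, -0.0, 0.0, 0.0, -0.06] , 
[0.0, -0.0, 0.0383, -0.0, 0.0, 0.0, -0.06] , 
[0.0, 0.0, 0.0382, -0.0, 0.0, 0.0, -0.06] , 
[0.0, 0.0, 0.0383, -0.0, 0.0, 0.0, -0.06] , 
--
```

>>> move_arm --pt "0 0 0.038 0 0 0 -0.06" --pt "0 0 0.038 0 0 0 -0.06" --pt "0 0 0.04 0 0 0 -0.06" --pt "0 0 0.036 0 0 0 -0.06"

```text
clock: 2.98
position: [0.4157, -0.1869, 0.0959]
ee_rot: [0.985, -0.172, -0.0, -0.0]
ft_force: [0.4, 0.6, 0.0]
grip_width: 0.467
```

Run:
```python
from h import *
st()
im,d=viewer.camera("top"); crop(im,340,90,520,260,4,"pics/p1.png")
c=np.array([.581,-.247])
segs=[]
for a in np.arange(0,60.1,6):
    t=np.radians(160.2+a); segs.append(((c[0]+.175*np.cos(t),c[1]+.175*np.sin(t),.097),160.2+a,0,2 if a else 1))
plan(segs,-0.06)
```

```text
t 2.98 pos [ 0.4157 -0.1869  0.0959] psi,th,roll [ 1.6023e+02  2.0000e-02 -1.0000e-02] q [-0.38  0.09  0.74  2.08 -0.07  0.99 -1.52] F [0.4 0.6 0. ] g 0.467
[0.0033, 0.0006, -0.0049, 0.1, 0.3, 0.1, -0.06] , 
--
[0.0005, 0.0091, -0.0, -0.0, 0.0, -3.0, -0.06] , 
[0.0, 0.0092, -0.0, -0.0, 0.0, -3.0, -0.06] , 
--
[0.0005, 0.0091, -0.0, -0.0, 0.0, -3.0, -0.06] , 
[0.0, 0.0092, -0.0, -0.0, 0.0, -3.0, -0.06] , 
--
[0.0005, 0.0091, -0.0, -0.0, 0.0, -3.0, -0.06] , 
[0.0, 0.0092, -0.0, -0.0, 0.0, -3.0, -0.06] , 
--
[0.0005, 0.0091, -0.0, -0.0, 0.0, -3.0, -0.06] , 
[-0.0, 0.0092, -0.0, -0.0, 0.0, -3.0, -0.06] , 
--
[0.0005, 0.0091, -0.0001, -0.0, 0.0, -3.0, -0.06] , 
[-0.0, 0.0092, 0.0, -0.0, 0.0, -3.0, -0.06] , 
--
[0.0005, 0.0091, 0.0, -0.0, 0.0, -3.0, -0.06] , 
[-0.0, 0.0092, 0.0, -0.0, 0.0, -3.0, -0.06] , 
--
[0.0005, 0.0091, 0.0, -0.0, 0.0, -3.0, -0.06] , 
[-0.0, 0.0092, 0.0, -0.0, -0.0, -3.0, -0.06] , 
--
[0.0005, 0.0091, 0.0, -0.0, -0.0, -3.0, -0.06] , 
[-0.0, 0.0092, 0.0, -0.0, -0.0, -3.0, -0.06] , 
--
[0.0004, 0.0091, 0.0, -0.0, -0.0, -3.0, -0.06] , 
[0.0, 0.0092, -0.0, -0.0, -0.0, -3.0, -0.06] , 
--
[0.0005, 0.0091, -0.0, -0.0, -0.0, -3.0, -0.06] , 
[0.0, 0.0092, -0.0, -0.0, -0.0, -3.0, -0.06] , 
--
```

View pics/p1.png

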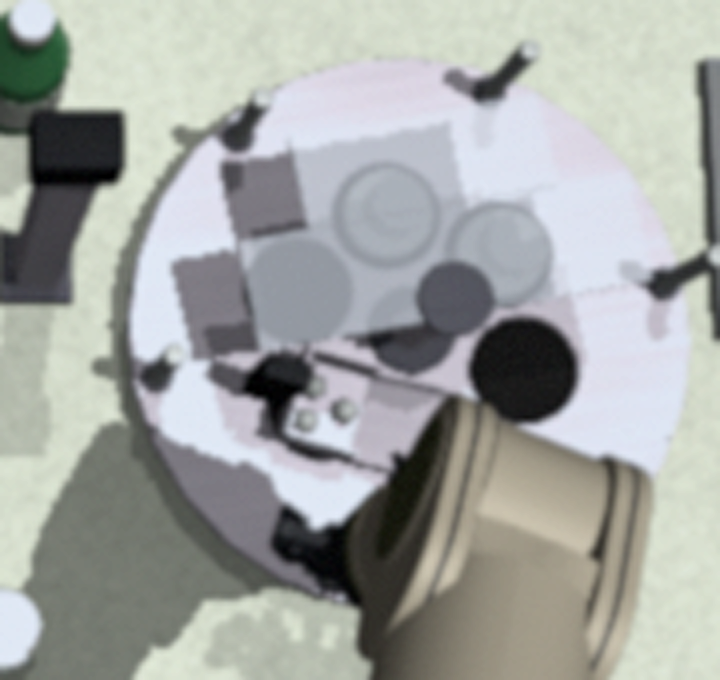

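>>> move_arm --pt "0.0 0.005 -0.002 0 0 -1.5 -0.06" --pt "0.0 0.008 0 0 0 -3 -0.06" --pt "0.0 0.009 0 0 0 -3 -0.06" --pt "0.0 0.009 0 0 0 -3 -0.06" --pt "0.0005 0.009 0 0 0 -3 -0.06" --pt "0 0.009 0 0 0 -3 -0.06" --pt "0.0005 0.009 0 0 0 -3 -0.06" --pt "0 0.009 0 0 0 -3 -0.06" --pt "0.0005 0.009 0 0 0 -3 -0.06" --pt "0 0.009 0 0 0 -3 -0.06"

```text
clock: 4.28
position: [0.4079, -0.271, 0.1012]
ee_rot: [0.997, 0.078, 0.001, -0.0]
ft_force: [-1.4, 2.6, 0.7]
grip_width: 0.471
```

Run:
```python
from h import *
st()
im,d=viewer.camera("scene"); crop(im,140,140,340,300,4,"pics/p2.png")
o=manip.get_obs(); c=np.array([.581,-.247]); v=o["position"][:2]-c; a0=np.degrees(np.arctan2(v[1],v[0]))%360; print(a0,np.hypot(*v))
segs=[]
n=10
for a in np.linspace(a0,220,n+1)[1:]:
    t=np.radians(a); segs.append(((c[0]+.175*np.cos(t),c[1]+.175*np.sin(t),.097),a,0,1))
plan(segs,-0.06)
```

```text
t 4.28 pos [ 0.4079 -0.271   0.1012] psi,th,roll [-1.7109e+02 -9.0000e-02 -4.0000e-02] q [-0.2   0.18  0.76  2.   -0.15  1.02 -0.78] F [-1.4  2.6  0.7] g 0.471
188.3251285777187 0.1746594355391869
[-0.0002, 0.0097, 0.0044, 0.0, -0.1, -2.5, -0.06] , 
--
[0.0003, 0.0096, -0.0, 0.0, -0.0, -3.2, -0.06] , 
--
[0.0002, 0.0097, 0.0, 0.0, -0.0, -3.1, -0.06] , 
--
[0.0003, 0.0097, 0.0, 0.1, -0.0, -3.2, -0.06] , 
--
[0.0003, 0.0096, 0.0, -0.0, -0.0, -3.2, -0.06] , 
--
[0.0002, 0.0097, -0.0, -0.0, -0.0, -3.1, -0.06] , 
--
[0.0003, 0.0097, -0.0, -0.0, -0.0, -3.2, -0.06] , 
--
[0.0003, 0.0097, -0.0, -0.0, -0.0, -3.2, -0.06] , 
--
[0.0002, 0.0096, -0.0, -0.0, -0.0, -3.1, -0.06] , 
--
[0.0003, 0.0097, -0.0, -0.0, -0.0, -3.2, -0.06] , 
--
```

View pics/p2.png

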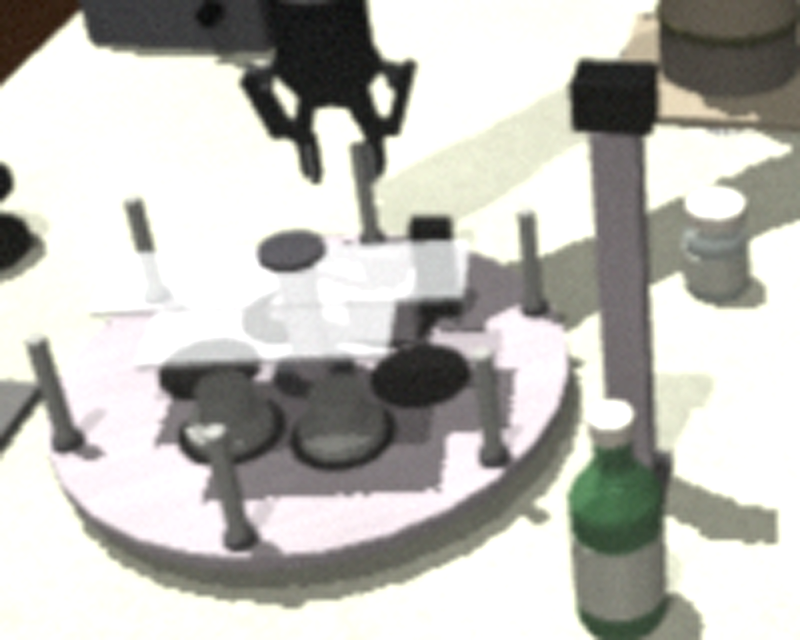

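Pin (≈365,160 in the crop) lies between the fingers, and the dial has turned about a third with it. I'll go on along the arc.

>>> move_arm --pt "0 0.0095 0.002 0 0 -2.5 -0.06" --pt "0.0003 0.0095 0 0 0 -3 -0.06" --pt "0.0002 0.0095 0 0 0 -3 -0.06" --pt "0.0003 0.0095 0 0 0 -3 -0.06" --pt "0.0003 0.0095 0 0 0 -3 -0.06" --pt "0.0002 0.0095 0 0 0 -3 -0.06" --pt "0.0003 0.0095 0 0 0 -3 -0.06" --pt "0.0003 0.0095 0 0 0 -3 -0.06" --pt "0.0002 0.0095 0 0 0 -3 -0.06" --pt "0.0003 0.0095 0 0 0 -3 -0.06"

```text
clock: 5.58
position: [0.4455, -0.3577, 0.0993]
ee_rot: [0.945, 0.328, 0.001, 0.001]
ft_force: [-0.5, 0.5, -1.0]
grip_width: 0.467
```

>>> move_arm --pt "0 0 0 0 0 0 -0.06" --pt "0 0 0 0 0 0 -0.06" --pt "0 0 0 0 0 0 -0.06" --pt "0 0 0 0 0 0 -0.06"

```text
clock: 6.08
position: [0.4446, -0.3567, 0.0974]
ee_rot: [0.945, 0.327, 0.0, -0.0]
ft_force: [0.1, -0.6, -0.6]
grip_width: 0.469
```

Run:
```python
from h import *
st()
im,d=viewer.camera("scene"); crop(im,140,140,340,300,4,"pics/p3.png")
```

```text
t 6.08 pos [ 0.4446 -0.3567  0.0974] psi,th,roll [-1.4177e+02 -1.0000e-02 -0.0000e+00] q [ 0.05  0.38  0.67  1.8  -0.26  1.06 -0.09] F [ 0.1 -0.6 -0.6] g 0.469
```

View pics/p3.png

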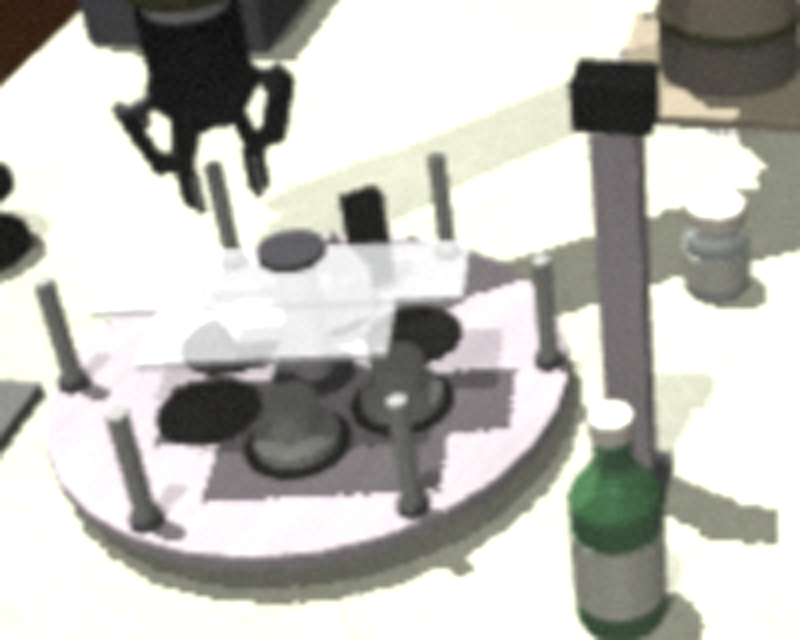

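Pins are back at their starting pixels (238→e.g. 215,165 and 437,157): the dial has clicked. Raise and look at the cup.

>>> move_arm --pt "0 0 -0.04 0 0 0 -0.06" --pt "0 0 -0.06 0 0 0 -0.06" --pt "0 0 -0.06 0 0 0 0.3" --pt "0 0.05 0 0 0 0 0.3" --pt "0 0.05 0 0 0 0 0.3" --pt "0 0.0 0 0 0 0 0.3"

```text
clock: 6.88
position: [0.5072, -0.4369, 0.2545]
ee_rot: [0.945, 0.327, -0.002, -0.001]
ft_force: [-0.3, 0.5, 0.2]
grip_width: 0.651
```

Run:
```python
from h import *
st()
im,d=viewer.camera("top"); crop(im,360,90,530,250,4.5,"pics/p4.png"); np.savez("top1.npz",im=im,d=d)
```

```text
t 6.88 pos [ 0.5072 -0.4369  0.2545] psi,th,roll [-141.8     0.21   -0.15] q [ 0.16  0.49  0.72  1.32 -0.32  1.44 -0.05] F [-0.3  0.5  0.2] g 0.651
```

View pics/p4.png

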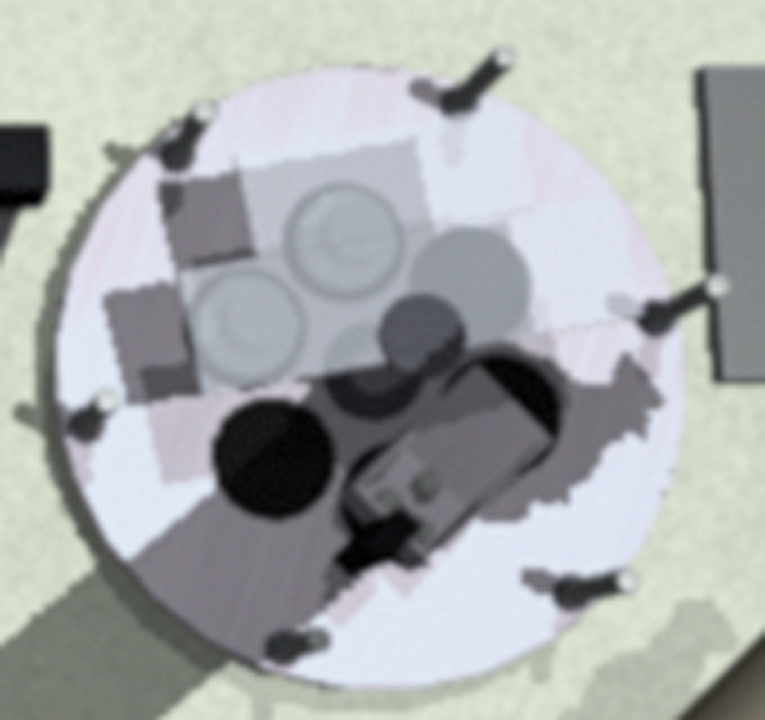

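The cup now stands at the open side: handle top about (385,535) in the crop, lip at (525,405). I'll fix the handle with depth.

Run:
```python
from h import *
f=np.load("top1.npz"); im,d=f["im"],f["d"]; P=cloud("top",d)
m=(P[...,2]>.11)&(P[...,2]<.145)&(np.hypot(P[...,0]-.465,P[...,1]+.235)<.05)
v,u=np.where(m); print(m.sum(), np.c_[u,v,P[m].round(3)[:,2]*1000,(P[m][:,:2]*1000).round(0)])
t=m&(P[...,2]>.126)
print(cv2.minAreaRect((P[t][:,:2]*1000).astype(np.float32)))
crop(im,430,190,480,225,16,"pics/p5.png")
q=lambda x,y,z:ray("top",x/4.5+360-.4,y/4.5+90-.4,z).round(4)
a,b=q(484,362,.064),q(558,437,.064); print("lip",a,b,(a+b)/2)
```

```text
97 [[ 448.  203.  131.  487. -236.]
 [ 449.  203.  132.  487. -238.]
 [ 450.  203.  129.  487. -241.]
 [ 447.  204.  130.  485. -233.]
 [ 448.  204.  127.  485. -236.]
 [ 449.  204.  128.  485. -239.]
 [ 450.  204.  131.  484. -240.]
 [ 451.  204.  130.  484. -243.]
 [ 446.  205.  131.  482. -230.]
 [ 447.  205.  132.  482. -233.]
 [ 448.  205.  128.  482. -236.]
 [ 449.  205.  129.  482. -238.]
 [ 450.  205.  133.  482. -240.]
 [ 451.  205.  133.  482. -242.]
 [ 452.  205.  133.  482. -245.]
 [ 445.  206.  125.  480. -229.]
 [ 446.  206.  132.  479. -230.]
 [ 447.  206.  133.  479. -232.]
 [ 448.  206.  131.  479. -235.]
 [ 449.  206.  132.  479. -237.]
 [ 450.  206.  129.  480. -241.]
 [ 451.  206.  130.  480. -243.]
 [ 452.  206.  135.  479. -244.]
 [ 453.  206.  129.  480. -248.]
 [ 443.  207.  110.  479. -228.]
 [ 444.  207.  130.  477. -225.]
 [ 445.  207.  129.  477. -228.]
 [ 446.  207.  130.  477. -230.]
 [ 447.  207.  134.  477. -232.]
 [ 448.  207.  131.  477. -235.]
 [ 449.  207.  131.  477. -238.]
 [ 450.  207.  132.  477. -240.]
 [ 451.  207.  132.  477. -242.]
 [ 452. 
[... 1592 characters left out ...]
29.  465. -228.]
 [ 446.  212.  135.  464. -229.]
 [ 447.  212.  131.  464. -232.]
 [ 448.  212.  131.  464. -234.]
 [ 441.  213.  110.  464. -222.]
 [ 442.  213.  119.  463. -223.]
 [ 444.  213.  130.  462. -225.]
 [ 445.  213.  130.  462. -227.]
 [ 446.  213.  128.  462. -230.]
 [ 447.  213.  131.  462. -232.]
 [ 443.  214.  118.  461. -225.]
 [ 444.  214.  123.  460. -227.]
 [ 445.  214.  134.  459. -226.]
 [ 446.  214.  127.  460. -230.]
 [ 443.  215.  111.  459. -227.]
 [ 444.  215.  111.  459. -229.]]
((473.6254577636719, -233.0523681640625), (15.875297546386719, 30.273900985717773), 44.16440963745117)
lip [ 0.582  -0.3076  0.064 ] [ 0.5372 -0.3491  0.064 ] [ 0.5596  -0.32835  0.064  ]
```

View pics/p5.png

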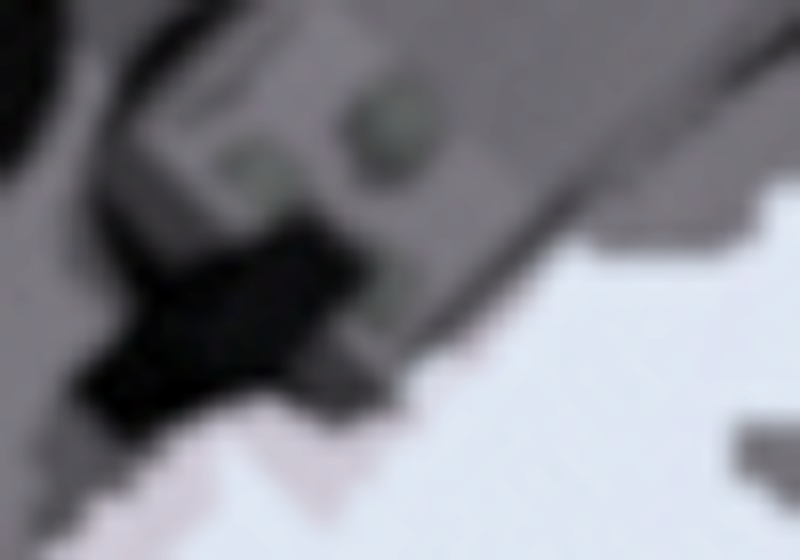

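Run:
```python
from h import *
plan([((.4736,-.2331,.22),-226,0,9),((.4736,-.2331,.097),-226,0,4)],0.3)
```

```text
[0.0111, -0.02, 0.004, -0.1, 0.0, 9.4, 0.3] , 
[0.0077, -0.0215, 0.0039, 0.0, 0.0, 9.3, 0.3] , 
[0.0041, -0.0225, 0.0039, 0.1, 0.1, 9.4, 0.3] , 
[0.0004, -0.0229, 0.004, -0.0, -0.0, 9.3, 0.3] , 
[-0.0033, -0.0226, 0.0039, -0.0, 0.0, 9.4, 0.3] , 
[-0.007, -0.0217, 0.004, -0.0, 0.0, 9.3, 0.3] , 
[-0.0104, -0.0204, 0.004, -0.0, 0.0, 9.4, 0.3] , 
[-0.0136, -0.0184, 0.0039, -0.0, 0.1, 9.3, 0.3] , 
[-0.0164, -0.0159, 0.004, -0.0, -0.0, 9.4, 0.3] , 
--
[0.0, -0.0, 0.0307, -0.0, -0.0, -0.0, 0.3] , 
[0.0, -0.0, 0.0308, -0.0, -0.0, -0.0, 0.3] , 
[0.0, -0.0, 0.0307, -0.0, -0.0, -0.0, 0.3] , 
[-0.0, -0.0, 0.0308, -0.0, -0.0, -0.0, 0.3] , 
--
```

>>> move_arm --pt "0.011 -0.02 0.004 0 0 9.4 0.3" --pt "0.0075 -0.0215 0.004 0 0 9.3 0.3" --pt "0.004 -0.0225 0.004 0 0 9.4 0.3" --pt "0.0005 -0.023 0.004 0 0 9.3 0.3" --pt "-0.0035 -0.0225 0.004 0 0 9.4 0.3" --pt "-0.007 -0.0215 0.004 0 0 9.3 0.3" --pt "-0.0105 -0.0205 0.004 0 0 9.4 0.3" --pt "-0.0135 -0.0185 0.004 0 0 9.3 0.3" --pt "-0.0165 -0.016 0.004 0 0 9.4 0.3" --pt "0 0 0 0 0 0 0.3"

```text
clock: 8.18
position: [0.4727, -0.2301, 0.2211]
ee_rot: [0.921, -0.389, -0.0, -0.002]
ft_force: [0.2, -0.3, -0.3]
grip_width: 0.652
```

Run:
```python
from h import *
st()
plan([((.4736,-.2331,.097),-226,0,5)],0.3)
```

```text
t 8.18 pos [ 0.4727 -0.2301  0.2211] psi,th,roll [ 1.3419e+02  1.0000e-01 -1.6000e-01] q [-0.54  0.16  1.01  1.78 -0.14  1.28 -1.86] F [ 0.2 -0.3 -0.3] g 0.652
[0.0006, 0.0004, 0.0248, -0.2, 0.0, 0.0, 0.3] , 
[0.0006, 0.0002, 0.0248, 0.0, 0.0, 0.1, 0.3] , 
[0.0006, 0.0003, 0.0249, 0.0, 0.1, 0.0, 0.3] , 
[0.0005, 0.0003, 0.0248, 0.0, -0.0, 0.1, 0.3] , 
[0.0006, 0.0003, 0.0248, 0.0, -0.0, -0.0, 0.3] , 
--
```

>>> move_arm --pt "0.0005 0.0005 0.025 0 0 0 0.3" --pt "0.0005 0.0 0.025 0 0 0 0.3" --pt "0.0005 0.0 0.025 0 0 0 0.3" --pt "0.0005 0.0 0.024 0 0 0 0.3" --pt "0 0 0.023 0 0 0 0.3" --pt "0 0 0.0 0 0 0 0.3" --pt "0 0 0.0 0 0 0 0.3"

```text
clock: 9.05
position: [0.4744, -0.2349, 0.1003]
ee_rot: [0.921, -0.39, 0.001, -0.0]
ft_force: [0.9, -0.7, 0.4]
grip_width: 0.648
```

Run:
```python
from h import *
st()
im,d=viewer.camera("scene"); crop(im,140,120,340,280,4,"pics/p6.png")
plan([((.4736,-.2331,.097),-226,0,2)],0.3)
```

```text
t 9.05 pos [ 0.4744 -0.2349  0.1003] psi,th,roll [ 1.3408e+02 -5.0000e-02 -5.0000e-02] q [-0.42  0.34  0.94  1.91 -0.32  1.05 -1.72] F [ 0.9 -0.7  0.4] g 0.648
[-0.001, -0.0002, 0.0017, -0.1, -0.0, 0.0, 0.3] , 
[-0.0009, -0.0002, 0.0017, 0.0, -0.1, 0.1, 0.3] , 
--
```

View pics/p6.png

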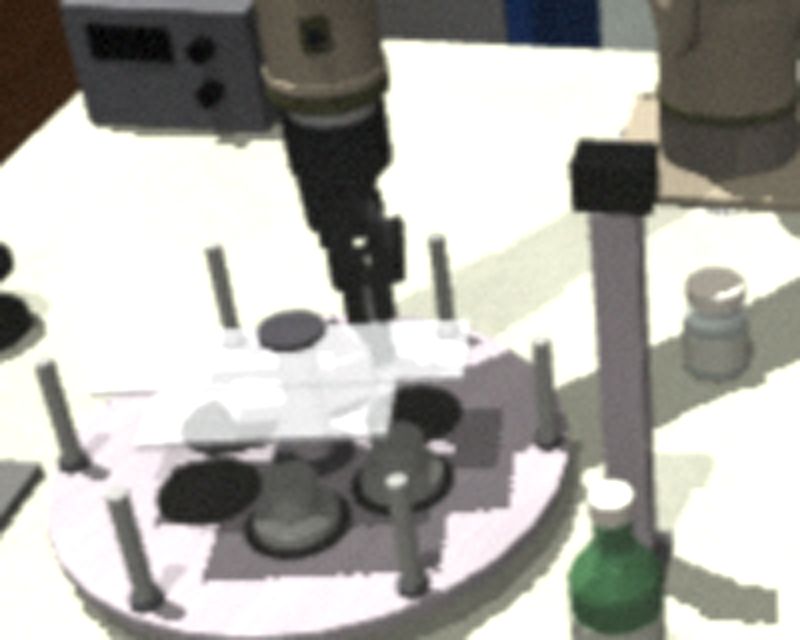

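Fingers stand astride the handle at (365,300) in the crop. Close.

>>> move_arm --pt "-0.001 0 0.002 0 0 0 0.3" --pt "-0.001 0 0.001 0 0 0 -0.3" --pt "0 0 0 0 0 0 -0.7" --pt "0 0 0 0 0 0 -1" --pt "0 0 0 0 0 0 -1" --pt "0 0 0 0 0 0 -1" --force 60

```text
clock: 9.85
position: [0.4728, -0.2328, 0.0964]
ee_rot: [0.921, -0.39, 0.0, -0.0]
ft_force: [-1.2, 1.1, 3.4]
grip_width: 0.181
```

Run:
```python
from h import *
st()
```

```text
t 9.85 pos [ 0.4728 -0.2328  0.0964] psi,th,roll [ 1.3404e+02  0.0000e+00 -1.0000e-02] q [-0.43  0.34  0.94  1.92 -0.32  1.04 -1.73] F [-1.2  1.1  3.4] g 0.181
```

Run:
```python
from h import *
plan([((.4728,-.2328,.114),-226,0,3),((.435,-.238,.125),-226,0,4)],-1,smooth=True)
```

```text
[-0.0, 0.0, -0.0046, -0.0, 0.0, 0.0, -1] , 
[-0.0, 0.0, -0.0084, -0.0, 0.0, 0.0, -1] , 
[-0.0, 0.0, -0.0046, -0.0, 0.0, 0.0, -1] , 
--
[-0.0036, 0.0048, -0.0017, -0.0, 0.0, 0.0, -1] , 
[-0.0077, 0.0106, -0.0038, -0.0, 0.0, 0.0, -1] , 
[-0.0078, 0.0106, -0.0038, -0.0, 0.0, 0.0, -1] , 
[-0.0035, 0.0048, -0.0017, -0.0, 0.0, 0.0, -1] , 
--
```

>>> move_arm --pt "0 0 -0.005 0 0 0 -1" --pt "0 0 -0.0085 0 0 0 -1" --pt "0 0 -0.0065 0 0 0 -1" --pt "-0.0035 0.005 -0.002 0 0 0 -1" --pt "-0.0075 0.0105 -0.004 0 0 0 -1" --pt "-0.0075 0.0105 -0.004 0 0 0 -1" --pt "-0.0035 0.005 -0.002 0 0 0 -1" --pt "0 0 -0.005 0 0 0 -1"

```text
clock: 10.85
position: [0.4346, -0.2384, 0.1334]
ee_rot: [0.921, -0.391, -0.0, -0.0]
ft_force: [-0.2, 0.9, -1.5]
grip_width: 0.179
```

Run:
```python
from h import *
st()
im,d=viewer.camera("scene"); crop(im,140,120,340,280,4,"pics/p7.png")
plan([((.435,-.238,.27),-226,0,6)],-1,smooth=True)
```

```text
t 10.85 pos [ 0.4346 -0.2384  0.1334] psi,th,roll [ 1.3401e+02  4.0000e-02 -4.0000e-02] q [-0.51  0.19  1.01  1.96 -0.18  1.09 -1.79] F [-0.2  0.9 -1.5] g 0.179
[-0.0, -0.0, -0.0101, -0.1, -0.0, 0.0, -1] , 
[-0.0002, -0.0, -0.0251, 0.0, -0.0, 0.0, -1] , 
[-0.0001, -0.0, -0.0327, 0.0, -0.0, 0.0, -1] , 
[-0.0002, -0.0, -0.0328, 0.0, -0.0, 0.0, -1] , 
[-0.0001, -0.0, -0.0251, 0.0, -0.0, 0.0, -1] , 
[-0.0001, -0.0, -0.0101, 0.0, -0.0, 0.0, -1] , 
--
```

View pics/p7.png

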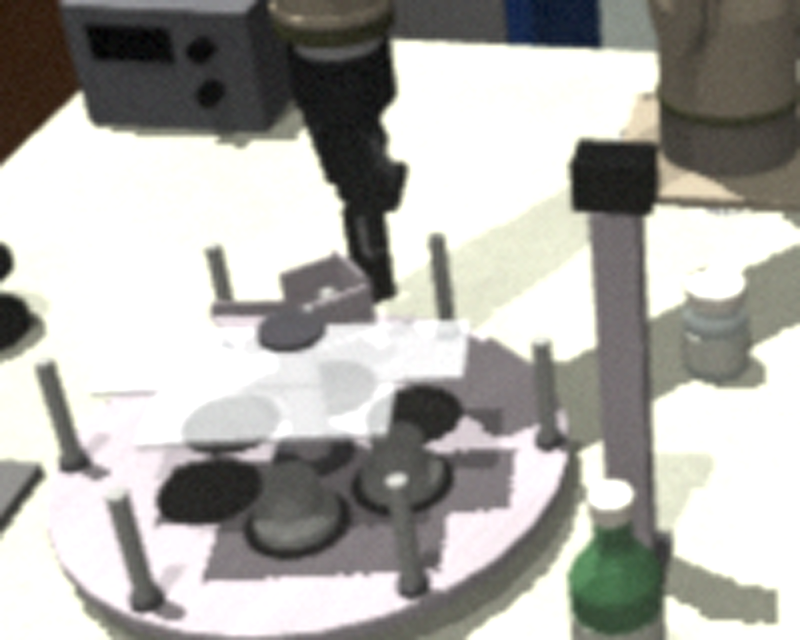

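Run:
```python
from h import *
plan([((.435,-.238,.285),-226,0,5),((.43,-.2,.30),-122,0,11)],-1)
```

```text
[-0.0001, -0.0, -0.0302, -0.1, -0.0, 0.0, -1] , 
[-0.0002, -0.0, -0.0302, 0.0, -0.0, 0.0, -1] , 
[-0.0001, -0.0, -0.0301, 0.0, -0.0, 0.0, -1] , 
[-0.0001, -0.0, -0.0302, 0.0, -0.0, 0.0, -1] , 
[-0.0001, -0.0, -0.0302, 0.0, -0.0, 0.0, -1] , 
--
[-0.0028, -0.0021, -0.0014, 0.0, -0.0, -9.4, -1] , 
[-0.0025, -0.0025, -0.0013, 0.1, -0.0, -9.5, -1] , 
[-0.0019, -0.0029, -0.0014, -0.0, -0.0, -9.4, -1] , 
[-0.0015, -0.0031, -0.0014, -0.0, -0.0, -9.5, -1] , 
[-0.001, -0.0034, -0.0013, -0.0, -0.0, -9.4, -1] , 
[-0.0003, -0.0035, -0.0014, -0.0, -0.0, -9.5, -1] , 
[0.0002, -0.0034, -0.0013, -0.0, -0.0, -9.5, -1] , 
[0.0007, -0.0034, -0.0014, -0.0, -0.0, -9.4, -1] , 
[0.0014, -0.0033, -0.0014, -0.0, -0.1, -9.5, -1] , 
[0.0018, -0.0029, -0.0013, -0.0, 0.0, -9.4, -1] , 
[0.0023, -0.0027, -0.0014, -0.0, 0.0, -9.5, -1] , 
--
```

>>> move_arm --pt "0 0 -0.015 0 0 0 -1" --pt "0 0 -0.03 0 0 0 -1" --pt "0 0 -0.035 0 0 0 -1" --pt "0 0 -0.035 0 0 0 -1" --pt "0 0 -0.025 0 0 0 -1" --pt "0 0 -0.012 0 0 0 -1"

```text
clock: 11.65
position: [0.4357, -0.2389, 0.2871]
ee_rot: [0.921, -0.39, 0.001, -0.0]
ft_force: [0.4, -0.2, -2.0]
grip_width: 0.178
```

>>> move_arm --pt "-0.001 -0.001 -0.0015 0 0 -4 -1" --pt "-0.003 -0.002 -0.0015 0 0 -8 -1" --pt "-0.0025 -0.0025 -0.0015 0 0 -9 -1" --pt "-0.002 -0.003 -0.0015 0 0 -9 -1" --pt "-0.0015 -0.003 -0.0015 0 0 -9 -1" --pt "-0.001 -0.0035 -0.0015 0 0 -9 -1" --pt "0 -0.0035 -0.0015 0 0 -9 -1" --pt "0 -0.0035 -0.0015 0 0 -9 -1" --pt "0.001 -0.0035 -0.0015 0 0 -9 -1" --pt "0.001 -0.0035 -0.0015 0 0 -9 -1"

```text
clock: 12.9
position: [0.4298, -0.2056, 0.3001]
ee_rot: [0.945, 0.328, -0.0, 0.0]
ft_force: [0.4, -0.8, -1.2]
grip_width: 0.177
```

Run:
```python
from h import *
st()
im,d=viewer.camera("scene"); cv2.imwrite("pics/p8.png",im[:,:,::-1])
plan([((.415,.0,.30),-65,0,8),((.46,.15,.31),-13.7,0,7)],-1)
```

```text
t 12.9 pos [ 0.4298 -0.2056  0.3001] psi,th,roll [-1.4169e+02  5.0000e-02 -1.0000e-02] q [-0.77 -0.16  1.03  1.77  0.14  1.46 -0.66] F [ 0.4 -0.8 -1.2] g 0.177
[0.0146, -0.0212, 0.0, -0.0, 0.0, -9.5, -1] , 
[0.0179, -0.0184, 0.0001, -0.0, 0.0, -9.6, -1] , 
[0.0208, -0.0152, -0.0, -0.0, 0.0, -9.5, -1] , 
[0.023, -0.0116, 0.0, -0.0, -0.0, -9.5, -1] , 
[0.0245, -0.0077, 0.0001, -0.0, -0.0, -9.6, -1] , 
[0.0255, -0.0034, -0.0, -0.0, -0.0, -9.5, -1] , 
[0.0258, 0.0008, 0.0, -0.0, -0.0, -9.5, -1] , 
[0.0252, 0.0051, 0.0001, -0.0, -0.0, -9.5, -1] , 
--
[0.0167, 0.0149, -0.0015, -0.0, -0.0, -7.4, -1] , 
[0.0147, 0.0169, -0.0014, -0.0, -0.0, -7.3, -1] , 
[0.0124, 0.0186, -0.0015, -0.0, -0.0, -7.3, -1] , 
[0.0099, 0.02, -0.0014, -0.0, -0.0, -7.4, -1] , 
[0.0073, 0.0212, -0.0014, -0.0, -0.0, -7.3, -1] , 
[0.0045, 0.0219, -0.0015, -0.0, -0.0, -7.3, -1] , 
[0.0017, 0.0223, -0.0014, -0.0, -0.0, -7.3, -1] , 
--
```

View pics/p8.png

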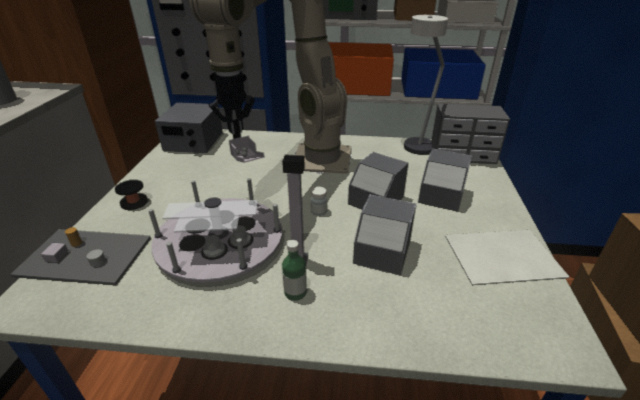

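>>> move_arm --pt "0.008 -0.011 0 0 0 -5 -1" --pt "0.0145 -0.02 0 0 0 -9.5 -1" --pt "0.0185 -0.018 0 0 0 -9.5 -1" --pt "0.021 -0.015 0 0 0 -9.5 -1" --pt "0.0235 -0.0115 0 0 0 -9.5 -1" --pt "0.0245 -0.0075 0 0 0 -9.5 -1" --pt "0.0255 -0.0035 0 0 0 -9.5 -1" --pt "0.0255 0.001 0 0 0 -9.5 -1" --pt "0.018 0.004 0 0 0 -6 -1"

```text
clock: 14.08
position: [0.4033, 0.0049, 0.3001]
ee_rot: [0.532, 0.846, -0.0, -0.0]
ft_force: [0.7, -0.5, -2.2]
grip_width: 0.182
```

Run:
```python
from h import *
st()
plan([((.45,.16,.31),-13.7,0,8)],-1)
```

```text
t 14.07 pos [0.4033 0.0049 0.3001] psi,th,roll [-6.434e+01 -0.000e+00 -3.000e-02] q [-1.1  -0.39  0.76  1.91  0.26  1.52  0.06] F [ 0.7 -0.5 -2.2] g 0.182
[0.0149, 0.0137, -0.0012, -0.0, -0.0, -6.3, -1] , 
[0.0134, 0.0152, -0.0013, -0.0, -0.0, -6.4, -1] , 
[0.0116, 0.0166, -0.0012, -0.0, -0.0, -6.3, -1] , 
[0.0097, 0.0178, -0.0013, -0.0, -0.0, -6.3, -1] , 
[0.0076, 0.0187, -0.0012, -0.0, -0.0, -6.3, -1] , 
[0.0056, 0.0195, -0.0013, -0.0, -0.0, -6.4, -1] , 
[0.0034, 0.0199, -0.0012, -0.0, -0.0, -6.3, -1] , 
[0.0011, 0.0202, -0.0013, -0.0, -0.0, -6.3, -1] , 
--
```

>>> move_arm --pt "0.01 0.01 0 0 0 -5 -1" --pt "0.014 0.015 -0.001 0 0 -7 -1" --pt "0.012 0.017 -0.001 0 0 -7 -1" --pt "0.01 0.018 -0.001 0 0 -7 -1" --pt "0.008 0.019 -0.001 0 0 -6 -1" --pt "0.006 0.0195 -0.001 0 0 -6 -1" --pt "0.0035 0.02 -0.001 0 0 -6 -1" --pt "0.001 0.02 -0.001 0 0 -6 -1"

```text
clock: 15.08
position: [0.449, 0.1553, 0.3072]
ee_rot: [0.126, 0.992, -0.0, -0.0]
ft_force: [0.7, 0.1, -2.4]
grip_width: 0.183
```

Run:
```python
from h import *
st()
im,d=viewer.camera("scene"); cv2.imwrite("pics/p9.png",im[:,:,::-1])
```

```text
t 15.07 pos [0.449  0.1553 0.3072] psi,th,roll [-14.43   0.    -0.02] q [-1.44 -0.14  0.94  1.75  0.11  1.47  0.8 ] F [ 0.7  0.1 -2.4] g 0.183
```

View pics/p9.png

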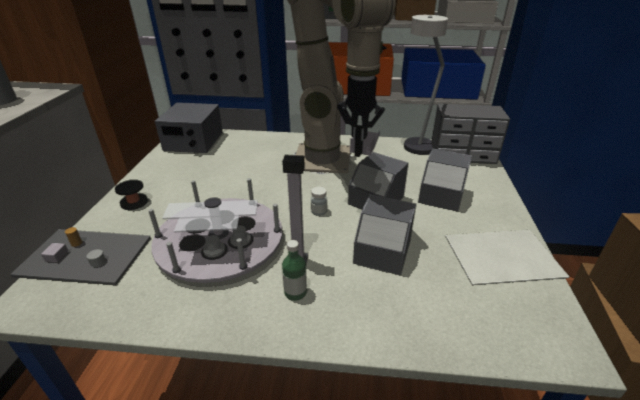

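```bash
cat >> h.py <<'E'
BIN=np.array([.585,.240]); BP=-13.6
def b2w(x,y,z):
    c,s=np.cos(np.radians(BP)),np.sin(np.radians(BP)); return (BIN[0]+c*x-s*y,BIN[1]+s*x+c*y,z)
def lip(x,z,th):
    t=np.radians(th); return b2w(x+.126*np.cos(t)-.032*np.sin(t),0,z+.126*np.sin(t)+.032*np.cos(t))
E
python3 - <<'E'
from h import *
print(b2w(.04,0,.33),lip(.085,.23,0),lip(.08,.135,12),lip(.01,.095,12),lip(.006,.067,40))
plan([(b2w(.04,0,.33),BP,0,5),(lip(.085,.25,0),BP,0,5)],-1)
E
```

```text
(np.float64(0.6238784400231419), np.float64(0.2305943154758964), 0.33) (np.float64(0.7900837711220733), np.float64(0.1903850141353535), np.float64(0.262)) (np.float64(0.7760811406960936), np.float64(0.19377260695584692), np.float64(0.19249759626651947)) (np.float64(0.7080438706555954), np.float64(0.21023255487302822), np.float64(0.15249759626651946)) (np.float64(0.6646545331299339), np.float64(0.22072954035478368), np.float64(0.17250466100031125))
[-0.0304, 0.0225, -0.0045, -0.0, 0.0, -0.1, -1] , 
[-0.0305, 0.0224, -0.0046, -0.0, 0.0, -0.0, -1] , 
[-0.0305, 0.0225, -0.0045, -0.0, 0.0, -0.1, -1] , 
[-0.0306, 0.0224, -0.0046, -0.0, 0.0, -0.1, -1] , 
[-0.0305, 0.0223, -0.0045, -0.0, 0.1, -0.0, -1] , 
--
[-0.0342, 0.0, 0.0096, -0.0, -0.0, -0.0, -1] , 
[-0.0342, 0.0001, 0.0096, -0.0, -0.0, -0.0, -1] , 
[-0.0342, -0.0, 0.0095, -0.0, -0.0, -0.0, -1] , 
[-0.0343, 0.0, 0.0096, -0.0, -0.0, -0.0, -1] , 
[-0.0342, 0.0, 0.0096, -0.0, -0.0, -0.0, -1] , 
--
```

>>> move_arm --pt "-0.01 0.007 -0.002 0 0 0.3 -1" --pt "-0.02 0.015 -0.004 0 0 0.3 -1" --pt "-0.027 0.02 -0.004 0 0 0.2 -1" --pt "-0.03 0.0225 -0.004 0 0 0 -1" --pt "-0.03 0.022 -0.004 0 0 0 -1" --pt "-0.023 0.017 -0.003 0 0 0 -1" --pt "-0.0125 0.0085 -0.002 0 0 0 -1"

```text
clock: 16.0
position: [0.6264, 0.2234, 0.3288]
ee_rot: [0.134, 0.991, -0.001, -0.001]
ft_force: [-0.5, 0.4, -1.7]
grip_width: 0.18
```

Run:
```python
from h import *
st()
plan([(lip(.085,.25,0),BP,0,7)],-1,smooth=True)
```

```text
t 16.0 pos [0.6264 0.2234 0.3288] psi,th,roll [-15.44  -0.05  -0.14] q [-1.03  0.55  1.01  1.21 -0.45  1.61  1.19] F [-0.5  0.4 -1.7] g 0.18
[-0.0092, 0.0007, 0.0026, -0.1, -0.0, -0.1, -1] , 
[-0.0238, 0.0016, 0.0067, -0.0, -0.0, -0.3, -1] , 
[-0.0326, 0.0021, 0.0091, -0.0, -0.0, -0.3, -1] , 
[-0.0355, 0.0021, 0.0099, -0.0, -0.0, -0.4, -1] , 
[-0.0326, 0.0016, 0.0091, -0.0, -0.0, -0.4, -1] , 
[-0.0238, 0.0011, 0.0067, -0.0, -0.0, -0.2, -1] , 
[-0.0093, 0.0004, 0.0026, -0.0, -0.0, -0.1, -1] , 
--
```

>>> move_arm --pt "-0.009 0.0005 0.003 0 0 -0.2 -1" --pt "-0.024 0.0015 0.007 0 0 -0.3 -1" --pt "-0.033 0.002 0.009 0 0 -0.3 -1" --pt "-0.035 0.002 0.01 0 0 -0.4 -1" --pt "-0.033 0.0015 0.009 0 0 -0.4 -1" --pt "-0.024 0.001 0.007 0 0 -0.2 -1" --pt "-0.009 0.0005 0.003 0 0 -0.1 -1" --pt "0 0 0 0 0 0 -1"

```text
clock: 17.0
position: [0.7895, 0.1891, 0.2811]
ee_rot: [0.118, 0.993, -0.001, -0.001]
ft_force: [0.3, 0.5, -2.8]
grip_width: 0.183
```

Run:
```python
from h import *
st()
im,d=viewer.camera("scene"); crop(im,240,60,440,280,2.7,"pics/p10.png"); np.savez("s10.npz",im=im,d=d)
im,d=viewer.camera("top"); crop(im,200,60,380,220,4,"pics/p11.png")
plan([(lip(.08,.135,10),BP,10,8)],-1,smooth=True)
```

```text
t 17.0 pos [0.7895 0.1891 0.2811] psi,th,roll [-13.51  -0.06  -0.07] q [-0.58  0.91  0.87  0.68 -0.66  1.73  1.27] F [ 0.3  0.5 -2.8] g 0.183
[0.0005, 0.0, 0.004, 0.0, -0.4, 0.0, -1] , 
[0.0014, 0.0001, 0.0107, 0.0, -1.2, 0.0, -1] , 
[0.0022, 0.0, 0.015, 0.0, -1.6, 0.1, -1] , 
[0.0031, 0.0001, 0.0171, 0.0, -1.8, -0.0, -1] , 
[0.0036, 0.0001, 0.0171, 0.0, -1.8, 0.0, -1] , 
[0.0036, 0.0001, 0.0147, 0.0, -1.6, 0.1, -1] , 
[0.0028, 0.0, 0.0104, 0.0, -1.2, -0.0, -1] , 
[0.0012, 0.0, 0.0039, 0.0, -0.4, -0.0, -1] , 
--
```

View pics/p10.png

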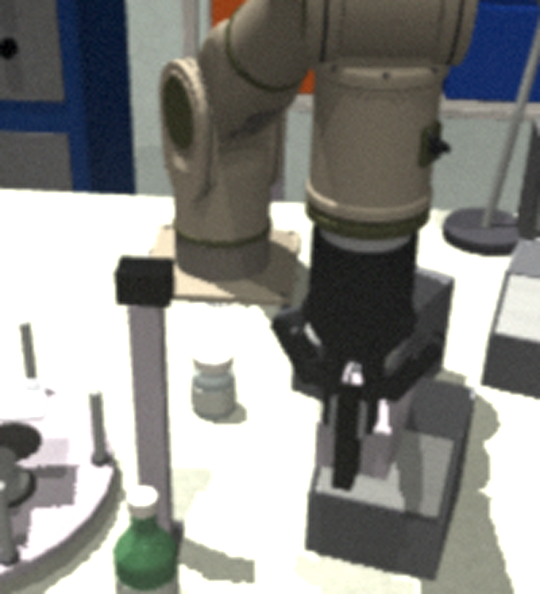

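View pics/p11.png

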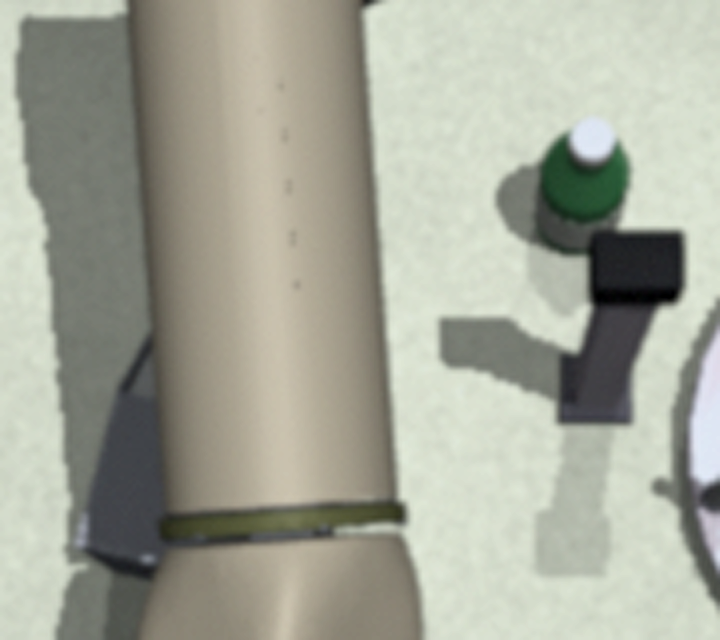

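>>> move_arm --pt "0.0005 0 0.004 0 -0.4 0 -1" --pt "0.0015 0 0.011 0 -1.2 0 -1" --pt "0.002 0 0.015 0 -1.6 0 -1" --pt "0.003 0 0.017 0 -1.8 0 -1" --pt "0.0035 0 0.017 0 -1.8 0 -1" --pt "0.0035 0 0.015 0 -1.6 0 -1" --pt "0.003 0 0.01 0 -1.2 0 -1" --pt "0.001 0 0.004 0 -0.4 0 -1"

```text
clock: 18.1
position: [0.7773, 0.194, 0.1876]
ee_rot: [0.115, 0.99, -0.01, 0.086]
ft_force: [0.4, -0.7, -1.5]
grip_width: 0.176
```

Run:
```python
from h import *
st()
im,d=viewer.camera("scene"); crop(im,300,140,440,280,4.2,"pics/p12.png")
plan([(lip(.045,.102,11),BP,11,4),(lip(.01,.095,12),BP,12,4)],-1)
```

```text
t 18.1 pos [0.7773 0.194  0.1876] psi,th,roll [-13.3    9.95   0.03] q [-0.84  0.8   0.94  1.16 -0.58  1.28  1.33] F [ 0.4 -0.7 -1.5] g 0.176
[0.01, -0.0001, 0.0059, 0.0, -0.3, 0.1, -1] , 
[0.0101, -0.0, 0.0058, 0.1, -0.2, 0.0, -1] , 
[0.01, -0.0001, 0.0058, -0.0, -0.3, 0.1, -1] , 
[0.0101, -0.0001, 0.0057, -0.0, -0.2, 0.1, -1] , 
--
[0.0091, 0.0, -0.0005, -0.0, -0.3, -0.0, -1] , 
[0.009, 0.0, -0.0005, -0.0, -0.2, -0.0, -1] , 
[0.0091, 0.0, -0.0006, -0.0, -0.3, -0.0, -1] , 
[0.0091, 0.0, -0.0006, -0.0, -0.2, -0.0, -1] , 
--
```

View pics/p12.png

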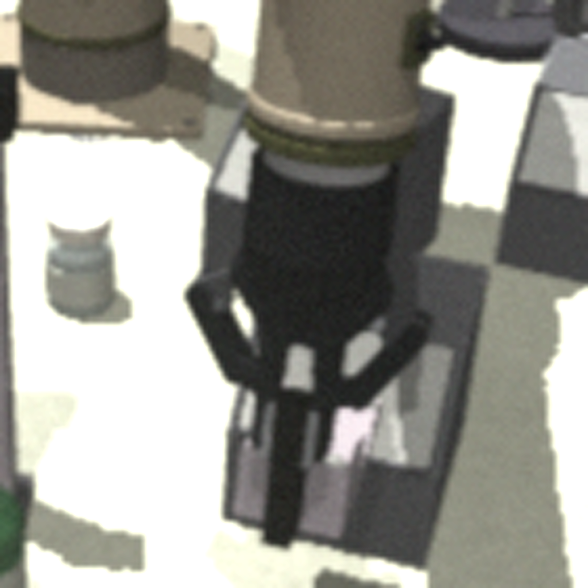

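Run:
```python
from h import *
o=manip.get_obs(); C=Ro.from_quat(o["ee_rot"])*Ro.from_matrix(np.diag([-1,1,-1]))
base=o["position"]-C.apply([.044,0,.054])
pts=[[.058,.008,.09],[.058,-.008,.09],[.058,0,.0],[.028,.034,0],[.028,-.034,0],[.028,.034,.042],[.028,-.034,.042],[-.082,.031,.022],[-.082,-.031,.022]]
print(((proj("scene",base+C.apply(pts))-[300,140]+.4)*4.2).round(0))
b=[b2w(.06,.07,.08),b2w(.06,-.07,.08),b2w(0,.07,.14),b2w(.06,-.07,0),b2w(.06,.07,0)]
print(((proj("scene",np.array(b))-[300,140]+.4)*4.2).round(0))
w=base+C.apply([-.082,0,.022]); print("lip world",w, "bin",Ro.from_euler('z',-BP,degrees=True).apply(w-np.r_[BIN,0]))
```

```text
[[303. 418.]
 [274. 411.]
 [271. 556.]
 [343. 541.]
 [226. 514.]
 [352. 478.]
 [233. 451.]
 [378. 415.]
 [280. 394.]]
[[437. 476.]
 [225. 428.]
 [464. 347.]
 [220. 518.]
 [423. 567.]]
lip world [0.66213226 0.22115905 0.13418392] bin [ 0.07939985 -0.00017562  0.13418392]
```

Predicted cup and bin corners match the picture within a few crop pixels. Press in.

>>> move_arm --pt "0.0085 0 0.005 0 -0.2 0 -1" --pt "0.0105 0 0.006 0 -0.3 0 -1" --pt "0.0105 0 0.006 0 -0.3 0 -1" --pt "0.0105 0 0.006 0 -0.2 0 -1" --pt "0.009 0 -0.0005 0 -0.3 0 -1" --pt "0.009 0 -0.0005 0 -0.2 0 -1" --pt "0.009 0 -0.0005 0 -0.3 0 -1" --pt "0.008 0 -0.0005 0 -0.2 0 -1"

```text
clock: 19.15
position: [0.71, 0.2093, 0.1536]
ee_rot: [0.116, 0.988, -0.012, 0.104]
ft_force: [1.4, -0.5, -1.0]
grip_width: 0.175
```

Run:
```python
from h import *
st()
im,d=viewer.camera("scene"); crop(im,300,140,440,280,4.2,"pics/p13.png")
o=manip.get_obs(); C=Ro.from_quat(o["ee_rot"])*Ro.from_matrix(np.diag([-1,1,-1]))
w=o["position"]+C.apply([-.126,0,-.032]); print("lip bin",Ro.from_euler('z',-BP,degrees=True).apply(w-np.r_[BIN,0]))
segs=[]
for s in np.linspace(0,1,11)[1:]:
    th=12+s*28; segs.append((lip(.01-.004*s,.095-.028*min(1,s*1.3),th),BP,th,1))
plan(segs,-1)
```

```text
t 19.15 pos [0.71   0.2093 0.1536] psi,th,roll [-13.36  12.02   0.03] q [-1.05  0.7   0.99  1.45 -0.53  1.11  1.3 ] F [ 1.4 -0.5 -1. ] g 0.175
lip bin [ 0.01111493 -0.00065271  0.09573946]
[0.0041, 0.0001, -0.0022, 0.1, -2.8, 0.3, -1] , 
--
[0.0031, 0.0, -0.0027, -0.0, -2.8, -0.0, -1] , 
--
[0.0032, 0.0, -0.0028, -0.0, -2.8, -0.0, -1] , 
--
[0.0033, 0.0, -0.0028, -0.0, -2.8, -0.0, -1] , 
--
[0.0035, 0.0, -0.0029, -0.0, -2.8, -0.0, -1] , 
--
[0.0037, 0.0, -0.0031, -0.0, -2.8, -0.0, -1] , 
--
[0.0038, 0.0, -0.0031, -0.0, -2.8, -0.0, -1] , 
--
[0.0034, 0.0, -0.0042, -0.0, -2.8, -0.0, -1] , 
--
[0.002, 0.0, -0.0063, -0.0, -2.8, -0.0, -1] , 
--
[0.0021, 0.0, -0.0064, -0.0, -2.8, -0.0, -1] , 
--
```

View pics/p13.png

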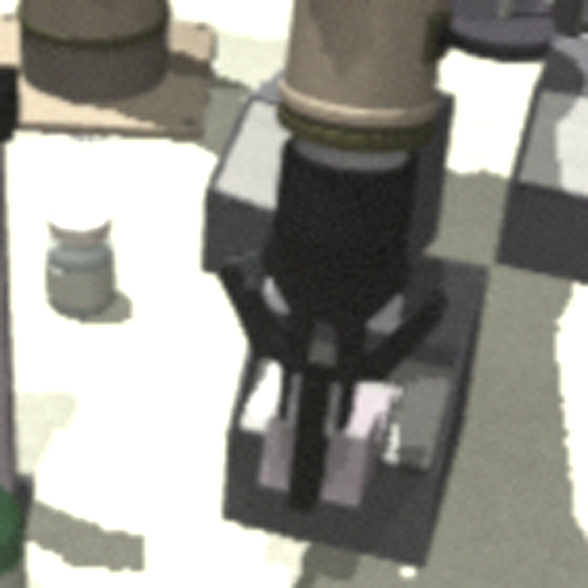

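>>> move_arm --pt "0.004 0 -0.002 0 -2.8 0 -1" --pt "0.003 0 -0.0025 0 -2.8 0 -1" --pt "0.003 0 -0.003 0 -2.8 0 -1" --pt "0.0035 0 -0.003 0 -2.8 0 -1" --pt "0.0035 0 -0.003 0 -2.8 0 -1" --pt "0.0035 0 -0.003 0 -2.8 0 -1" --pt "0.004 0 -0.003 0 -2.8 0 -1" --pt "0.0035 0 -0.004 0 -2.8 0 -1" --pt "0.002 0 -0.0065 0 -2.8 0 -1" --pt "0.002 0 -0.0065 0 -2.8 0 -1"

```text
clock: 20.45
position: [0.6658, 0.2198, 0.173]
ee_rot: [0.109, 0.933, -0.04, 0.34]
ft_force: [0.5, 0.1, 0.7]
grip_width: 0.182
```

```bash
cat >> h.py <<'E'
def lipnow():
    o=manip.get_obs(); C=Ro.from_quat(o["ee_rot"])*Ro.from_matrix(np.diag([-1,1,-1]))
    w=o["position"]+C.apply([-.126,0,-.032]); print("lip bin",Ro.from_euler('z',-BP,degrees=True).apply(w-np.r_[BIN,0]).round(4))
E
python3 - <<'E'
from h import *
st(); lipnow()
im,d=viewer.camera("scene"); crop(im,300,140,440,280,4.2,"pics/p14.png")
plan([(lip(.006,.066,43),BP,43,3)],-1)
E
```

```text
t 20.45 pos [0.6658 0.2198 0.173 ] psi,th,roll [-1.336e+01  4.009e+01  4.000e-02] q [-1.66  0.6   1.32  1.93 -0.23  0.5   0.96] F [0.5 0.1 0.7] g 0.182
lip bin [ 0.0075 -0.0008  0.0674]
[0.0008, 0.0001, -0.002, 0.1, -1.0, 0.1, -1] , 
[0.0008, -0.0, -0.0021, 0.0, -0.9, 0.1, -1] , 
[0.0007, 0.0, -0.002, 0.1, -1.0, 0.0, -1] , 
--
```

View pics/p14.png

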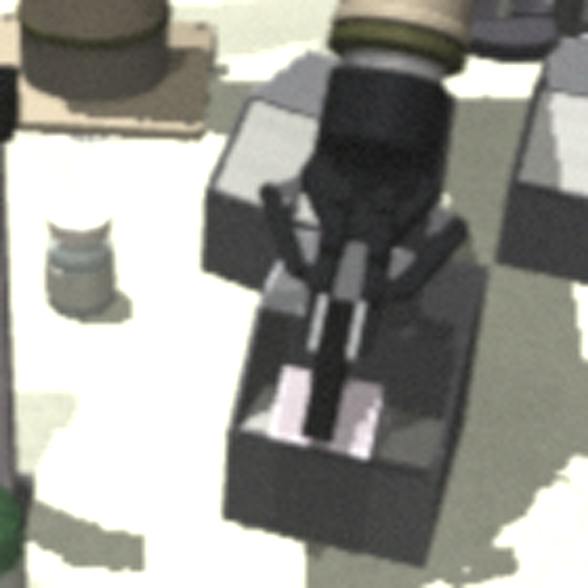

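Flap is open, tilt 40°. Joint 3 is close to its limit, so no more tilt: just wait for the balls to roll.

>>> move_arm --pt "0 0 0 0 0 0 -1" --pt "0 0 0 0 0 0 -1" --pt "0 0 0 0 0 0 -1" --pt "0 0 0 0 0 0 -1" --pt "0 0 0 0 0 0 -1" --pt "0 0 0 0 0 0 -1" --pt "0 0 0 0 0 0 -1" --pt "0 0 0 0 0 0 -1"

```text
clock: 21.5
position: [0.6661, 0.2195, 0.1728]
ee_rot: [0.109, 0.933, -0.04, 0.34]
ft_force: [-1.0, 0.1, -0.3]
grip_width: 0.174
```

Run:
```python
from h import *
st(); lipnow()
im,d=viewer.camera("scene"); crop(im,340,190,430,260,8,"pics/p15.png")
im,d=viewer.camera("top"); crop(im,200,110,330,230,6,"pics/p16.png")
```

```text
t 21.5 pos [0.6661 0.2195 0.1728] psi,th,roll [-13.36  40.01   0.  ] q [-1.66  0.6   1.32  1.93 -0.23  0.5   0.96] F [-1.   0.1 -0.3] g 0.174
lip bin [ 0.0077 -0.0011  0.0673]
```

View pics/p15.png

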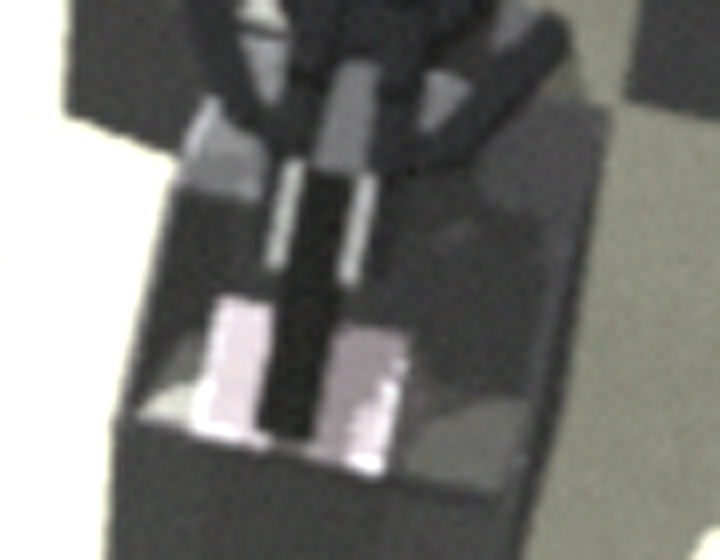

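View pics/p16.png

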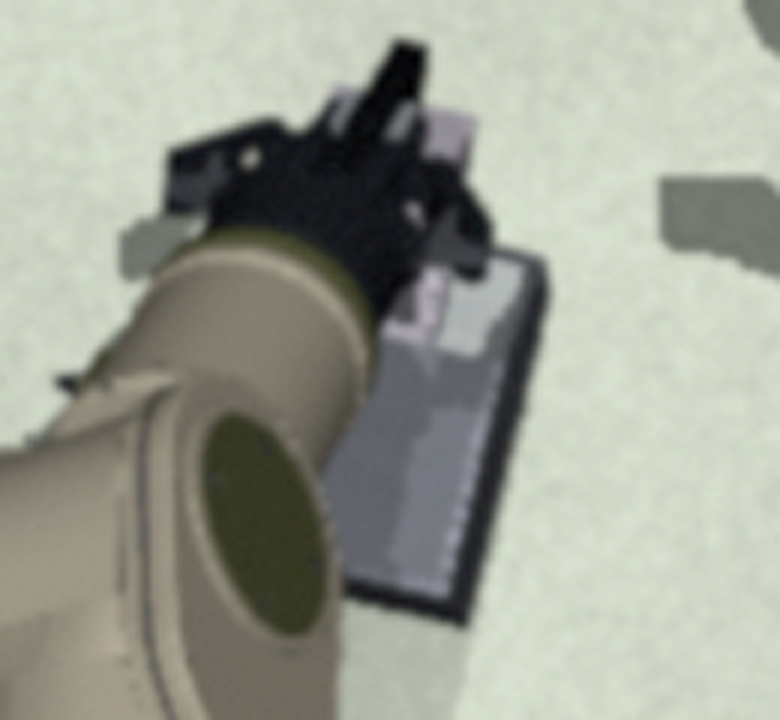

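Run:
```python
from h import *
segs=[]
for s in np.linspace(0,1,8)[1:]:
    th=40-s*28; segs.append((lip(.008+.002*s,.067+.028*s,th),BP,th,1))
segs+=[(lip(.045,.105,11),BP,11,3),(lip(.085,.14,8),BP,8,3),(lip(.085,.2,0),BP,0,4)]
plan(segs,-1)
```

```text
[-0.0048, 0.0008, 0.0064, 0.1, 4.0, 0.2, -1] , 
--
[-0.0045, 0.0, 0.0058, 0.0, 4.0, -0.0, -1] , 
--
[-0.0043, 0.0, 0.0056, 0.0, 4.0, -0.0, -1] , 
--
[-0.0041, 0.0, 0.0055, 0.0, 4.0, -0.0, -1] , 
--
[-0.0038, 0.0, 0.0053, 0.0, 4.0, -0.0, -1] , 
--
[-0.0035, 0.0, 0.0052, 0.0, 4.0, -0.0, -1] , 
--
[-0.0033, 0.0, 0.0051, 0.0, 4.0, 0.0, -1] , 
--
[-0.0123, 0.0, -0.0001, 0.0, 0.3, 0.0, -1] , 
[-0.0123, 0.0, -0.0002, 0.0, 0.4, 0.0, -1] , 
[-0.0123, 0.0, -0.0002, 0.0, 0.3, 0.0, -1] , 
--
[-0.0158, 0.0, -0.0067, 0.0, 1.0, 0.0, -1] , 
[-0.0157, 0.0, -0.007, 0.0, 1.0, 0.0, -1] , 
[-0.0156, 0.0, -0.0072, 0.0, 1.0, 0.0, -1] , 
--
[-0.0029, 0.0, -0.0104, 0.0, 2.0, 0.0, -1] , 
[-0.0025, 0.0, -0.0105, 0.0, 2.0, 0.0, -1] , 
[-0.0022, 0.0001, -0.0106, 0.0, 2.0, 0.0, -1] , 
[-0.0018, -0.0, -0.0106, 0.0, 2.0, 0.0, -1] , 
--
```

>>> move_arm --pt "-0.005 0 0.006 0 4 0 -1" --pt "-0.0045 0 0.006 0 4 0 -1" --pt "-0.0045 0 0.0055 0 4 0 -1" --pt "-0.004 0 0.0055 0 4 0 -1" --pt "-0.004 0 0.0055 0 4 0 -1" --pt "-0.0035 0 0.005 0 4 0 -1" --pt "-0.0035 0 0.005 0 4 0 -1" --pt "-0.012 0 0 0 0.3 0 -1" --pt "-0.0125 0 0 0 0.4 0 -1" --pt "-0.0125 0 0 0 0.3 0 -1"

```text
clock: 22.85
position: [0.7438, 0.2009, 0.1602]
ee_rot: [0.116, 0.989, -0.011, 0.095]
ft_force: [-0.6, -0.2, -1.2]
grip_width: 0.18
```

>>> move_arm --pt "-0.016 0 -0.007 0 1 0 -1" --pt "-0.016 0 -0.007 0 1 0 -1" --pt "-0.016 0 -0.0075 0 1 0 -1" --pt "-0.003 0 -0.0105 0 2 0 -1" --pt "-0.0025 0 -0.0105 0 2 0 -1" --pt "-0.002 0 -0.0105 0 2 0 -1" --pt "-0.002 0 -0.0205 0 2 0 -1" --pt "0 0 -0.03 0 0 0 -1" --pt "0 0 -0.03 0 0 0 -1" --pt "0 0 -0.02 0 0 0 -1"

```text
clock: 24.1
position: [0.7913, 0.1897, 0.3238]
ee_rot: [0.116, 0.993, -0.0, 0.001]
ft_force: [0.1, -0.0, -1.5]
grip_width: 0.181
```

Run:
```python
from h import *
st(); lipnow()
im,d=viewer.camera("scene"); crop(im,300,120,440,280,3.7,"pics/p17.png")
plan([(b2w(.04,0,.335),BP,0,6),((.45,.16,.32),BP,0,5)],-1)
```

```text
t 24.1 pos [0.7913 0.1897 0.3238] psi,th,roll [-1.337e+01  6.000e-02 -1.000e-02] q [-0.51  0.91  0.8   0.54 -0.62  1.82  1.22] F [ 0.1 -0.  -1.5] g 0.181
lip bin [ 0.0864 -0.0009  0.2916]
[0.0287, 0.0002, -0.0016, 0.0, 0.0, 0.0, -1] , 
[0.0288, 0.0002, -0.0015, 0.0, 0.1, 0.1, -1] , 
[0.0288, 0.0002, -0.0015, 0.0, -0.0, 0.0, -1] , 
[0.0287, 0.0001, -0.0016, 0.0, 0.0, 0.1, -1] , 
[0.0288, 0.0001, -0.0015, 0.0, 0.1, -0.0, -1] , 
[0.0287, 0.0001, -0.0014, 0.0, -0.0, 0.0, -1] , 
--
[0.0305, -0.0218, 0.003, 0.0, -0.0, 0.0, -1] , 
[0.0305, -0.0219, 0.003, 0.0, -0.0, 0.0, -1] , 
[0.0305, -0.0219, 0.003, 0.0, -0.0, 0.0, -1] , 
[0.0305, -0.0219, 0.003, 0.0, -0.0, 0.0, -1] , 
[0.0305, -0.0219, 0.003, 0.0, -0.0, 0.0, -1] , 
--
```

View pics/p17.png

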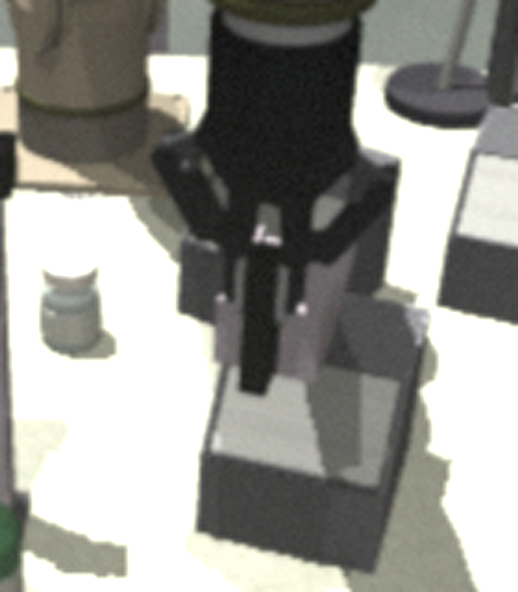

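Flap is shut again (240–390, 370–450), no ball outside. Return by the same route; the cup's inside can be checked on the way.

>>> move_arm --pt "0.015 0 -0.002 0 0 0 -1" --pt "0.03 0 -0.002 0 0 0 -1" --pt "0.034 0 -0.002 0 0 0 -1" --pt "0.034 0 -0.0015 0 0 0 -1" --pt "0.034 0 -0.0015 0 0 0 -1" --pt "0.03 -0.01 0 0 0 0 -1" --pt "0.0305 -0.022 0.003 0 0 0 -1" --pt "0.0305 -0.022 0.003 0 0 0 -1" --pt "0.0305 -0.022 0.003 0 0 0 -1" --pt "0.0305 -0.022 0.003 0 0 0 -1"

```text
clock: 25.4
position: [0.4764, 0.1631, 0.3184]
ee_rot: [0.116, 0.993, -0.001, -0.0]
ft_force: [-0.6, -0.7, -0.2]
grip_width: 0.179
```

Run:
```python
from h import *
st()
plan([((.45,.155,.31),-13.7,0,2),((.415,.0,.30),-65,0,7)],-1)
```

```text
t 25.4 pos [0.4764 0.1631 0.3184] psi,th,roll [-13.32  -0.02  -0.07] q [-1.42 -0.02  1.    1.67  0.02  1.48  0.92] F [-0.6 -0.7 -0.2] g 0.179
[0.0119, -0.007, 0.0042, -0.1, -0.0, 0.2, -1] , 
[0.0118, -0.007, 0.0042, 0.0, -0.0, 0.2, -1] , 
--
[-0.0004, -0.0227, 0.0014, 0.0, -0.0, 7.3, -1] , 
[-0.0032, -0.0225, 0.0014, 0.0, -0.0, 7.3, -1] , 
[-0.0061, -0.0219, 0.0014, 0.0, -0.0, 7.4, -1] , 
[-0.0089, -0.0209, 0.0014, 0.0, -0.0, 7.3, -1] , 
[-0.0115, -0.0196, 0.0015, 0.0, -0.0, 7.3, -1] , 
[-0.0138, -0.0179, 0.0014, 0.0, -0.0, 7.4, -1] , 
[-0.0161, -0.0161, 0.0014, 0.0, -0.0, 7.3, -1] , 
--
```

>>> move_arm --pt "0.012 -0.007 0.004 0 0 0 -1" --pt "0.012 -0.007 0.004 0 0 0 -1" --pt "0 -0.0225 0.0015 0 0 7.3 -1" --pt "-0.003 -0.0225 0.0015 0 0 7.3 -1" --pt "-0.006 -0.022 0.0015 0 0 7.4 -1" --pt "-0.009 -0.021 0.0015 0 0 7.3 -1" --pt "-0.0115 -0.0195 0.0015 0 0 7.3 -1" --pt "-0.014 -0.018 0.0015 0 0 7.4 -1" --pt "-0.016 -0.016 0.0015 0 0 7.3 -1"

```text
clock: 26.52
position: [0.4159, -0.0004, 0.3003]
ee_rot: [0.536, 0.844, -0.0, -0.0]
ft_force: [-0.7, 0.2, -1.3]
grip_width: 0.176
```

Run:
```python
from h import *
st()
plan([((.43,-.2,.30),-140,0,9),((.435,-.235,.29),-226,0,9)],-1)
```

```text
t 26.52 pos [ 4.159e-01 -4.000e-04  3.003e-01] psi,th,roll [-6.488e+01 -2.000e-02 -2.000e-02] q [-1.12 -0.36  0.81  1.89  0.26  1.51  0.08] F [-0.7  0.2 -1.3] g 0.176
[-0.0207, -0.008, 0.0, -0.0, -0.0, 8.3, -1] , 
[-0.0217, -0.0049, 0.0001, -0.0, 0.0, 8.4, -1] , 
[-0.0222, -0.0017, -0.0, -0.0, 0.0, 8.3, -1] , 
[-0.0222, 0.0015, 0.0, -0.0, 0.0, 8.4, -1] , 
[-0.0217, 0.0048, 0.0, -0.0, 0.0, 8.3, -1] , 
[-0.0208, 0.0078, 0.0001, -0.0, 0.0, 8.4, -1] , 
[-0.0195, 0.0108, -0.0, -0.0, 0.0, 8.3, -1] , 
[-0.0176, 0.0135, 0.0, -0.0, 0.0, 8.4, -1] , 
[-0.0156, 0.0159, 0.0, -0.0, 0.0, 8.3, -1] , 
--
[-0.002, 0.0033, 0.0012, -0.0, 0.0, 9.6, -1] , 
[-0.0015, 0.0037, 0.0011, -0.0, 0.0, 9.5, -1] , 
[-0.0009, 0.0038, 0.0011, -0.0, 0.0, 9.6, -1] , 
[-0.0002, 0.0039, 0.0011, -0.0, 0.0, 9.5, -1] , 
[0.0004, 0.0039, 0.0011, -0.0, 0.0, 9.6, -1] , 
[0.0011, 0.0038, 0.0011, -0.0, 0.0, 9.6, -1] , 
[0.0017, 0.0035, 0.0011, 0.0, 0.0, 9.5, -1] , 
[0.0022, 0.0033, 0.0011, 0.0, 0.0, 9.6, -1] , 
[0.0028, 0.0028, 0.0011, 0.0, 0.0, 9.5, -1] , 
--
```

>>> move_arm --pt "-0.0205 -0.008 0 0 0 8.3 -1" --pt "-0.0215 -0.005 0 0 0 8.4 -1" --pt "-0.022 -0.0015 0 0 0 8.3 -1" --pt "-0.022 0.0015 0 0 0 8.4 -1" --pt "-0.0215 0.005 0 0 0 8.3 -1" --pt "-0.021 0.008 0 0 0 8.4 -1" --pt "-0.0195 0.011 0 0 0 8.3 -1" --pt "-0.0175 0.0135 0 0 0 8.4 -1" --pt "-0.0155 0.016 0 0 0 8.3 -1"

```text
clock: 27.65
position: [0.4315, -0.1991, 0.3003]
ee_rot: [0.94, 0.342, -0.0, -0.0]
ft_force: [0.9, 0.2, -1.9]
grip_width: 0.179
```

>>> move_arm --pt "-0.002 0.0035 0.001 0 0 9.5 -1" --pt "-0.0015 0.0035 0.001 0 0 9.5 -1" --pt "-0.001 0.004 0.001 0 0 9.6 -1" --pt "0 0.004 0.001 0 0 9.5 -1" --pt "0.0005 0.004 0.001 0 0 9.6 -1" --pt "0.001 0.004 0.001 0 0 9.6 -1" --pt "0.0015 0.0035 0.001 0 0 9.5 -1" --pt "0.002 0.0035 0.001 0 0 9.6 -1" --pt "0.003 0.003 0.001 0 0 9.5 -1" --pt "0 0 0 0 0 0 -1"

```text
clock: 28.9
position: [0.4364, -0.2344, 0.2914]
ee_rot: [0.922, -0.388, -0.0, 0.0]
ft_force: [-0.1, -0.3, -2.3]
grip_width: 0.178
```

Run:
```python
from h import *
st()
im,d=viewer.camera("top"); crop(im,390,140,510,260,5,"pics/p18.png")
im,d=viewer.camera("scene"); crop(im,180,90,300,210,5,"pics/p19.png")
```

```text
t 28.9 pos [ 0.4364 -0.2344  0.2914] psi,th,roll [1.3437e+02 4.0000e-02 3.0000e-02] q [-0.61 -0.04  1.01  1.74  0.04  1.43 -1.98] F [-0.1 -0.3 -2.3] g 0.178
```

View pics/p18.png

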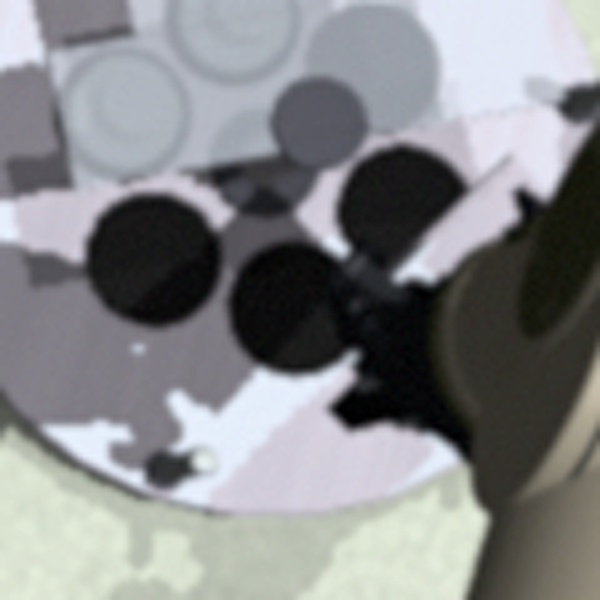

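View pics/p19.png

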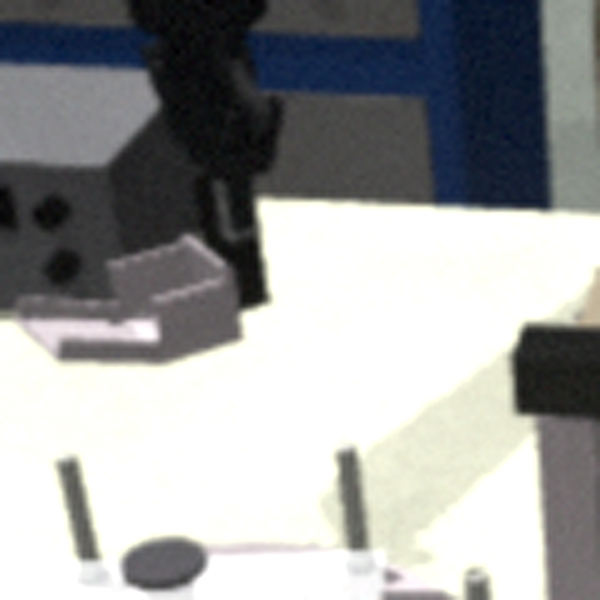

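Run:
```python
from h import *
print(ray("top",292/5+390-.4,308/5+140-.4,.042), "pad60-left",ray("top",153/5+390-.4,260/5+140-.4,.042))
plan([((.436,-.237,.16),134,0,5),((.436,-.237,.125),134,0,3),((.4722,-.2315,.116),134,0,5),((.4722,-.2315,.0965),134,0,4)],-1)
```

```text
[ 0.50203088 -0.25928051  0.042     ] pad60-left [ 0.52833784 -0.185824    0.042     ]
[0.0003, 0.0005, 0.0264, 0.0, 0.0, 0.1, -1] , 
[0.0004, 0.0005, 0.0263, 0.0, 0.0, 0.1, -1] , 
[0.0003, 0.0005, 0.0264, 0.0, 0.0, 0.1, -1] , 
[0.0004, 0.0005, 0.0263, 0.0, 0.0, 0.2, -1] , 
[0.0003, 0.0005, 0.0264, 0.0, 0.0, 0.1, -1] , 
--
[0.0, -0.0, 0.0117, 0.0, 0.0, -0.0, -1] , 
[0.0, -0.0, 0.0116, 0.0, 0.0, -0.0, -1] , 
[0.0, -0.0, 0.0117, 0.0, 0.0, -0.0, -1] , 
--
[0.0043, -0.006, 0.0018, 0.0, 0.0, -0.0, -1] , 
[0.0042, -0.006, 0.0018, 0.0, 0.0, -0.0, -1] , 
[0.0042, -0.006, 0.0018, 0.0, 0.0, -0.0, -1] , 
[0.0043, -0.0059, 0.0018, 0.0, 0.0, -0.0, -1] , 
[0.0042, -0.006, 0.0018, 0.0, 0.0, -0.0, -1] , 
--
[-0.0, -0.0, 0.0048, 0.0, 0.0, -0.0, -1] , 
[0.0, -0.0, 0.0049, 0.0, 0.0, -0.0, -1] , 
[0.0, -0.0, 0.0049, 0.0, 0.0, -0.0, -1] , 
[0.0, -0.0, 0.0049, 0.0, 0.0, -0.0, -1] , 
--
```

>>> move_arm --pt "0 0.0005 0.018 0 0 0.2 -1" --pt "0.0005 0.0005 0.028 0 0 0.2 -1" --pt "0.0005 0.0005 0.03 0 0 0 -1" --pt "0.0005 0.0005 0.03 0 0 0 -1" --pt "0.0005 0.0005 0.026 0 0 0 -1" --pt "0 0 0.015 0 0 0 -1" --pt "0 0 0.012 0 0 0 -1" --pt "0 0 0.007 0 0 0 -1" --pt "0 0 0 0 0 0 -1"

```text
clock: 30.12
position: [0.4365, -0.2375, 0.1262]
ee_rot: [0.92, -0.391, -0.0, 0.0]
ft_force: [0.8, 0.0, -1.1]
grip_width: 0.18
```

Run:
```python
from h import *
st()
plan([((.4717,-.231,.118),134,0,6),((.4717,-.231,.0975),134,0,4)],-1)
```

```text
t 30.12 pos [ 0.4365 -0.2375  0.1262] psi,th,roll [1.3395e+02 1.0000e-02 1.0000e-02] q [-0.51  0.21  1.02  1.96 -0.2   1.08 -1.78] F [ 0.8  0.  -1.1] g 0.18
[0.0033, -0.005, 0.0014, 0.0, 0.0, -0.0, -1] , 
[0.0033, -0.005, 0.0013, 0.0, 0.0, -0.0, -1] , 
[0.0033, -0.0049, 0.0014, 0.0, 0.0, -0.0, -1] , 
[0.0033, -0.005, 0.0014, 0.0, 0.0, -0.0, -1] , 
[0.0033, -0.005, 0.0013, 0.0, 0.0, -0.0, -1] , 
[0.0033, -0.005, 0.0014, 0.0, 0.0, -0.0, -1] , 
--
[-0.0, 0.0, 0.0051, 0.0, 0.0, -0.0, -1] , 
[-0.0, 0.0, 0.0052, 0.0, 0.0, -0.0, -1] , 
[-0.0, 0.0, 0.0051, 0.0, 0.0, -0.0, -1] , 
[-0.0, 0.0, 0.0051, 0.0, 0.0, -0.0, -1] , 
--
```

>>> move_arm --pt "0.003 -0.005 0.0015 0 0 0 -1" --pt "0.0035 -0.005 0.0015 0 0 0 -1" --pt "0.0035 -0.005 0.0015 0 0 0 -1" --pt "0.0035 -0.005 0.0015 0 0 0 -1" --pt "0.003 -0.005 0.001 0 0 0 -1" --pt "0.0035 -0.005 0.001 0 0 0 -1" --pt "0 0 0.007 0 0 0 -1" --pt "0 0 0.006 0 0 0 -1" --pt "0 0 0.005 0 0 0 -1" --pt "0 0 0.002 0 0 0 -1"

```text
clock: 31.38
position: [0.4717, -0.231, 0.0978]
ee_rot: [0.92, -0.391, -0.0, 0.0]
ft_force: [0.3, 0.7, -2.3]
grip_width: 0.179
```

Run:
```python
from h import *
st()
im,d=viewer.camera("scene"); crop(im,160,110,300,250,4.2,"pics/p20.png")
plan([((.4717,-.231,.0965),134,0,2)],-1)
```

```text
t 31.38 pos [ 0.4717 -0.231   0.0978] psi,th,roll [1.3392e+02 3.0000e-02 1.0000e-02] q [-0.45  0.34  0.96  1.92 -0.32  1.04 -1.73] F [ 0.3  0.7 -2.3] g 0.179
[0.0, 0.0, 0.0006, 0.0, 0.0, -0.0, -1] , 
[0.0, 0.0, 0.0007, 0.0, 0.0, -0.1, -1] , 
--
```

View pics/p20.png

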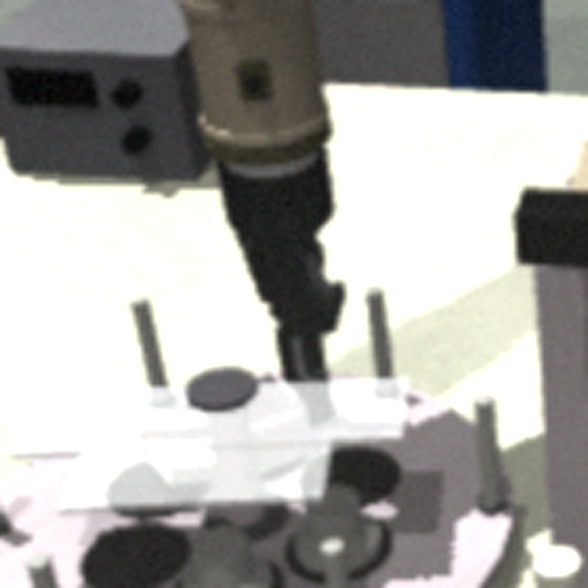

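>>> move_arm --pt "0 0 0.001 0 0 0 -1" --pt "0 0 0.0005 0 0 0 -1" --pt "0 0 0.0005 0 0 0 -1" --pt "0 0 0 0 0 0 -1"

```text
clock: 31.92
position: [0.472, -0.231, 0.0964]
ee_rot: [0.92, -0.391, 0.0, -0.0]
ft_force: [-1.3, 0.1, 2.4]
grip_width: 0.18
```

Force has turned from −2.3 to +2.4 N in z: the cup is on the pad. Release gradually and rise.

>>> move_arm --pt "0 0 0 0 0 0 -0.4" --pt "0 0 0 0 0 0 -0.1" --pt "0 0 0 0 0 0 0.3" --pt "0 0 0 0 0 0 0.3" --pt "0 0 0 0 0 0 0.3"

```text
clock: 32.55
position: [0.472, -0.231, 0.0962]
ee_rot: [0.92, -0.391, 0.0, -0.0]
ft_force: [0.0, -0.4, -0.5]
grip_width: 0.649
```

>>> move_arm --pt "0 0 -0.01 0 0 0 0.3" --pt "0 0 -0.025 0 0 0 0.3" --pt "0 0 -0.04 0 0 0 0.3" --pt "0 0 -0.05 0 0 0 0.3" --pt "0 0 -0.05 0 0 0 0.3" --pt "-0.03 0.05 0 0 0 0 0.3" --pt "-0.03 0.05 0 0 0 0 0.3" --pt "0 0 0 0 0 0 0.3"

```text
clock: 33.55
position: [0.3691, -0.2556, 0.2737]
ee_rot: [0.919, -0.394, 0.001, -0.005]
ft_force: [1.3, 0.4, 0.4]
grip_width: 0.657
```

Run:
```python
from h import *
st()
im,d=viewer.camera("top"); crop(im,360,90,530,250,4.5,"pics/p21.png"); np.savez("top2.npz",im=im,d=d)
crop(im,200,60,380,280,2.7,"pics/p21b.png")
im,d=viewer.camera("scene"); cv2.imwrite("pics/p22.png",np.clip(im[:,:,::-1]*1.4,0,255).astype(np.uint8))
P=cloud("top",np.load("top2.npz")["d"])
m=(P[...,2]>.126)&(P[...,2]<.14)&(np.hypot(P[...,0]-.47,P[...,1]+.23)<.045)
print(m.sum(),cv2.minAreaRect((P[m][:,:2]*1000).astype(np.float32)),P[m][:,2].mean())
```

```text
t 33.55 pos [ 0.3691 -0.2556  0.2737] psi,th,roll [133.62   0.16  -0.61] q [-0.64 -0.29  0.99  1.87  0.23  1.43 -2.08] F [1.3 0.4 0.4] g 0.657
79 ((473.09710693359375, -230.71327209472656), (14.561064720153809, 29.74479866027832), 43.98635482788086) 0.13140598116763413
```

View pics/p21.png

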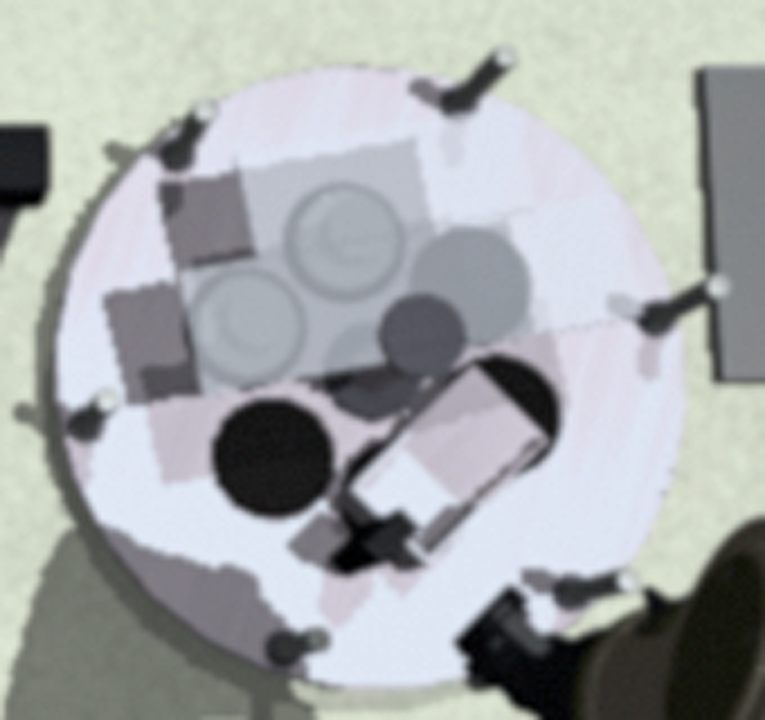

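View pics/p22.png

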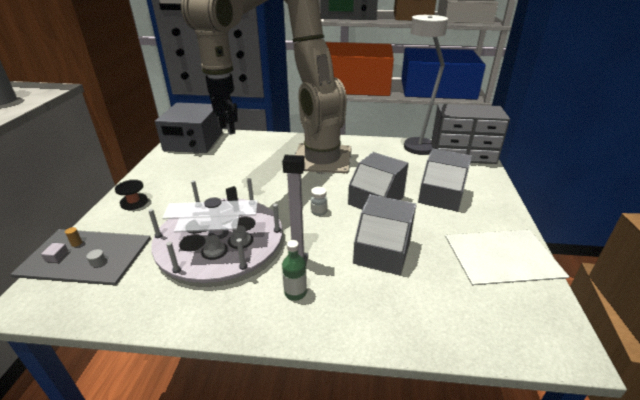

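The cup is empty and upright: its handle top is at crop (385,540) and gives a base centre within 2 mm of the pad's. The bin's flap is shut, and mast, jar and bottle look unmoved. Let the arm settle, then hand in.

>>> move_arm --pt "0 0 0 0 0 0 0.3" --pt "0 0 0 0 0 0 0.3" --pt "0 0 0 0 0 0 0.3"

```text
clock: 34.02
position: [0.3719, -0.2534, 0.2722]
ee_rot: [0.92, -0.392, -0.002, 0.0]
ft_force: [-0.1, 0.4, 0.6]
grip_width: 0.649
```

```bash
python3 -c "
from workcell import manip
print(manip.hand_in())"
```

```text
the job is handed in; nothing more can be done
None
```

I carried out every step of the job and handed it in at about 34 s of the 72 s allowed; no verdict is reported.

**What I did:** I pushed the dial one detent anticlockwise with the fingers either side of the 150° pin. I lifted the cup by its handle and carried it clear of the mast to the farthest bin. There I pressed the flap in with the lip, poured at 40° tilt for about 1 s, then set the cup back on its pad and let go.

**Last checks:**
- **Dial:** the pins were back at their detent positions in the picture.
- **Cup:** it was upright and empty, with its base about 1 mm from the pad's centre by depth.
- **Bin:** the flap was shut.
- **Mast, jar and bottle:** they looked untouched in the pictures; I did not measure their positions.
- **Robot:** it was clear of everything.

**Not seen directly:** the balls inside the bin. I infer that they are there from the empty cup and from none lying on the bench or table. Joint 3 came close to its limit (1.32 of 1.34 rad) during the pour, so I did not tip further than 40°.

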